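# Pack the square tins for the move and wedge them tight

## Robot

A 6-joint arm with a two-finger parallel gripper is mounted at the origin on the work surface. World frame = base frame: x ahead of the robot, y to its left, z up, the work surface at z = 0. Lengths are in mm, angles in rad, forces in N, time in s.
With the tool pointing down it reaches from about 350 to 925 mm from the base axis. Payload 6.4 kg.
Tool frame: the origin (TCP) lies between the finger pads; the fingertips stand 17 mm ahead of it and the grasp point (between the pads) lies 2 mm behind it (finger_overhang is the distance from the TCP to the fingertips, in mm); z points along the fingers, y is the direction in which the jaws open and shut (so a half turn about z gives the same grasp; the last joint's range is limited). The gripper opens to 94 mm and grips with 3 to 60 N. Pads are 16 mm wide; open, the fingers measure 119 mm over their backs; the gripper's body (75 mm by 177 mm) begins 78 mm behind the grasp point.
Start: joints at [-1.426, 0.245, 1.558, -0, 1.339, -0.174], TCP at [203.733, -617.257, 190.555] pointing down, gripper open.
Joint ranges: [-3.13, 3.13], [-1.02, 2.26], [0.13, 2.54], [-0.95, 4.09], [0.21, 2.88], [-2.74, 2.74]. Speed limits (rad/s): [2.57, 2.57, 3.14, 3.14, 3.14, 3.14].

## Interface

Orientations are given as a unit quaternion [w, x, y, z].
In Python, from bench import observe, grab_frame, get_calibration, close_job, finger_overhang gives the robot as it stands.
- The arm moves only by the tool jog_arm, never from a script. Its argument "series" is a list of rows, each a list of 7 numbers: the opening, from 0 (shut) to 1 (fully open), then the shift along the tool's x, y, z in mm, then the turn, a rotation vector about the tool's x, y, z in rad. In form: [[grip, tx, ty, tz, ax, ay, az], ...]. A call has 1 to 12 rows; each row shifts and turns the commanded pose from where the row before left it, along the tool's axes as they then stand; what a row does not reach is not made up. A row lasts 1/10 s, in which the tool goes at most 50 mm and 8.59 degrees, less where a joint would pass 70% of its speed; a pose out of reach is approached as far as the arm can. A call is refused whole if a number of a shift passes 50 or a number of a turn 0.15, either way. A call with a gripper value outside its range is refused whole. The fingers move at their own pace and stop on an object; "squeeze" is the grip in N (left out, the last holds). Time passes only in rows, so rows that do not move let the fingers close. It gives the time, the measured TCP pose, the force and the opening at its end, in the units of the state.
- observe(): the state, without advancing time (a new reading comes with each control period).
- grab_frame(name): name is "side" or "top" or "wrist"; returns the picture (420x560x3 uint8, red, green, blue); there is no depth.
- get_calibration(name): a dict with "fx", "fy", "cx", "cy" (pixels), "rvec" (rotation vector, rad) and "tvec" (3), from world to camera coordinates, as OpenCV has them; the wrist camera has in their place "hand_eye" (4x4, takes a point from camera to tool coordinates, whose origin is the TCP and whose axes are the flange's). Camera axes: x right, y down, z forward; pixel columns grow to the right and rows downward; lengths in mm; the calibration is good to about 2 mm. A picture is of the moment at which its call begins: read the wrist's pose just before it. get_calibration takes no time and is no camera call.
- close_job(): hands the job in, once; it reports no verdict.
The state is a dict: "clock": time; "joint_positions": joint angles; "joint_vel": joint speeds; "tau": joint torques, N m; "eef_pos": TCP position; "ee_rot": TCP orientation; "contact_force": force on the tool from outside, world axes, zero at the start; "moment": the same for the moment, N m; "finger_gap": finger opening in mm.
Only numpy, scipy, OpenCV 4.12 (cv2) and the standard library are available. Lean on these libraries where they do the work, as an engineer would, in place of code of your own. Each camera call takes 0.05 s, during which the arm holds its last target.

## Task

Pick out the three square tins from the drainer and stand them upright in a row along the middle of the wooden crate: first the largest, up against the high end with the hand hole, then the middle one next to it, then the smallest. Finally push the wooden wedge, thin end down, into the gap left between the smallest tin and the low end until the whole row is locked tight, and let go. Leave the round jars and the mug where they are.

Things in the scene. Friction and masses are not known exactly. Their poses are not given: they have to be found in the camera images.
- tin_large: White square kitchen tin, the largest of the three square tins: 60 x 60 mm in plan, square body 105 mm tall, about 350 g. Plus a round steel lid 8 mm high on top. Smooth flat sides; grip the square body across either pair. Origin: centre of its underside; x, y square to its sides, z up. Upright on the dark drainer mat (top 6 mm above the worktop).
- tin_medium: White square kitchen tin, the middle one of the three square tins: 50 x 50 mm in plan, square body 85 mm tall, about 250 g. Plus a round steel lid 8 mm high on top. Smooth flat sides; grip the square body across either pair. Origin: centre of its underside; x, y square to its sides, z up. Upright on the dark drainer mat (top 6 mm above the worktop).
- tin_small: White square kitchen tin, the smallest of the three square tins: 40 x 40 mm in plan, square body 68 mm tall, about 180 g. Plus a round steel lid 8 mm high on top. Smooth flat sides; grip the square body across either pair. Origin: centre of its underside; x, y square to its sides, z up. Upright on the dark drainer mat (top 6 mm above the worktop).
- wedge: Wooden wedge, 90 g, standing on its thin end on the mat: 95 mm tall; 40 mm wide along y (flat parallel faces: grip here); thickness along x tapers on both sides from 36 mm (top) to 14 mm (foot). Origin: centre of the foot; z up. In the 26 mm gap, tapered faces to small tin and low end, a 10 to 20 N push jams it with its foot about 16 mm above the crate floor; friction holds it.
- crate: Narrow wooden crate, fixed, at any yaw. Origin: centre of underside; x along its length. Inside x -88 to 88, y -40 to 40 mm; floor 8 mm above the underside. Side walls 6 mm thick, top at 30 mm. End boards 8 mm thick: high end with hand hole at +x (top 116 mm), low plain end at -x (top 76 mm, level with the small tin's body once in). The tins fill 150 mm of the 176: 26 mm is left for the wedge.
- jar_tall: Round white jar, 54 mm diameter, 95 mm tall plus an 8 mm steel lid, on the same mat; not to be packed or moved. Origin: centre of its underside.
- jar_short: Round white jar, 54 mm diameter, 65 mm tall plus an 8 mm steel lid, on the same mat; not to be packed or moved. Origin: centre of its underside.
- mug: Blue mug, 76 mm across and 85 mm tall, handle at its +y, standing on the worktop; to be left alone. Origin: centre of its underside.
There are look-alikes about, which are no part of the job. Leave any blue or pink look-alike of the wedge alone.

How it is judged:
By the outcome, as a careful person would: the job done as asked, in the order asked, and still so for the second after the job is handed in, with the robot touching nothing.
It also fails if it takes over 128 s, if anything falls off the work surface, if the arm or the gripper's body presses on something with over 40 N, if the wrist force passes 120 N, or if a joint passes its speed limit or range.

## Working session

There is one attempt and no reset: what is moved stays moved. The work goes in short steps, Python scripts to look and compute and a tool call to move; the robot and the scene stay as the last step left them, time stands still between calls to the robot, and variables do not carry over. Pictures are saved under pics/ and viewed, and the job is handed in when it is done.

Besides the shell and the picture viewer there is one more tool, called after ">>>" as name(argument=value, ...) on one line, values as JSON. jog_arm: Moves the arm, as the interface text tells. Its arguments: {"type":"object","properties":{"series":{"type":"array"},"squeeze":{"type":"number"}},"required":["series"]}

```bash
ls; mkdir -p pics
python3 - <<'E'
from bench import *
import cv2
s=observe()
for k,v in s.items(): print(k,v)
for n in("side","top","wrist"):
    f=grab_frame(n); cv2.imwrite(f"pics/{n}0.png",f[:,:,::-1])
    print(n,get_calibration(n))
print(finger_overhang)
E
```

```text
pics
clock 0.0
joint_positions [-1.42609411e+00  2.45815086e-01  1.55900806e+00 -1.12909206e-05
  1.33870830e+00 -1.74094098e-01]
joint_vel [-0.0020633   0.00096316 -0.00145795  0.0004641   0.00013395 -0.00068735]
tau [-1.14159666e-03 -4.15836346e+01 -3.14603734e+01  6.84642512e-02
  3.32251168e-02 -1.37913057e-04]
eef_pos [ 203.63857551 -616.60850312  189.4479534 ]
ee_rot [-9.69374056e-04  9.87322318e-01  1.58725234e-01  8.75346244e-06]
contact_force [-0.11154736  0.14691978  0.41952978]
moment [0.0271705  0.01813615 0.00505841]
finger_gap 94.13034713435336
side {'fx': 431.325393370109, 'fy': 431.325393370109, 'cx': 276.7659547396898, 'cy': 215.30512886293755, 'rvec': array([ 0.33833059, -2.86827515,  1.06971172]), 'tvec': array([ 535.79126576,  186.02843287, 1035.77099222])}
top {'fx': 380.05909674945326, 'fy': 380.05909674945326, 'cx': 277.834990282888, 'cy': 219.8210414561392, 'rvec': array([ 2.15296244, -2.10884849,  0.1717375 ]), 'tvec': array([-88.30536303, 538.6366287 , 866.78507831])}
wrist {'fx': 339.3037126874076, 'fy': 339.3037126874076, 'cx': 284.58973473376574, 'cy': 205.49191669272108, 'hand_eye': array([[-2.84990058e-05, -9.69711438e-01, -2.44253407e-01,
         7.03868472e+01],
       [ 9.99999490e-01, -2.74315849e-04,  9.72384496e-04,
        -2.00041290e-01],
       [-1.00993495e-03, -2.44253254e-01,  9.69710951e-01,
        -1.93029975e+02],
       [ 0.00000000e+00,  0.00000000e+00,  0.00000000e+00,
         1.00000000e+00]])}
17.0
```

View pics/top0.png

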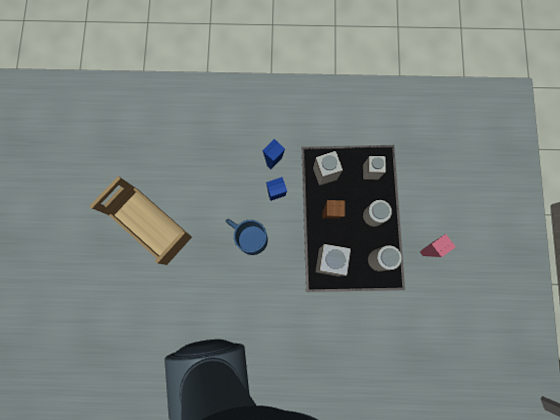

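View pics/side0.png

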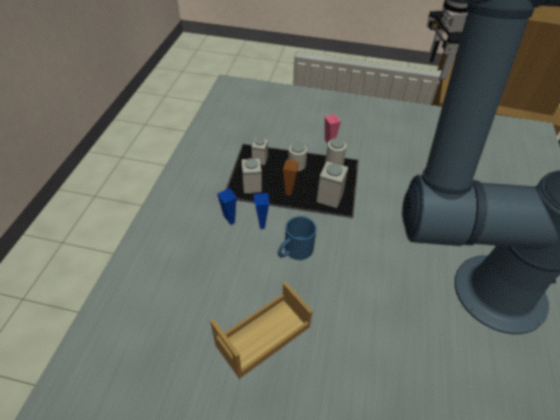

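View pics/wrist0.png

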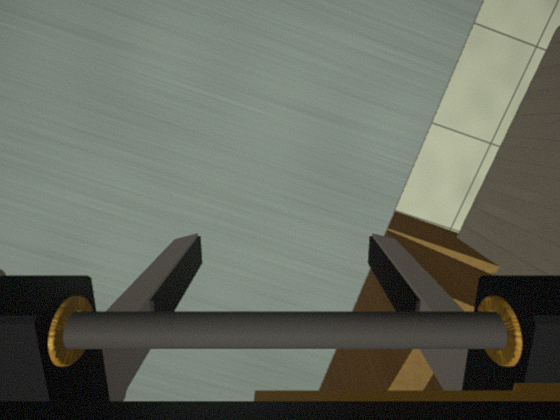

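The top view shows these objects:
- White tins at about (335,260), (328,167) and (376,166).
- Round jars at (378,212) and (387,258).
- The brown wedge at (336,208). The blue look-alikes are at (273,152) and (276,188), and the pink one is at (440,246).
- The crate, with its hand-hole end at (113,195) and its low end at (175,247).
- The mug at (250,237).

I'll enlarge both views to confirm.

```bash
cat > h.py <<'E'
import numpy as np, cv2
from bench import *
from scipy.spatial.transform import Rotation as R
def cam(n,s=None):
    c=get_calibration(n);K=np.array([[c['fx'],0,c['cx']],[0,c['fy'],c['cy']],[0,0,1.]])
    if n!='wrist':
        Rm=cv2.Rodrigues(np.array(c['rvec']))[0];t=np.array(c['tvec'])
    else:
        q=s['ee_rot'];T=np.eye(4);T[:3,:3]=R.from_quat([q[1],q[2],q[3],q[0]]).as_matrix();T[:3,3]=s['eef_pos']
        M=np.linalg.inv(T@np.array(c['hand_eye']));Rm=M[:3,:3];t=M[:3,3]
    return K,Rm,t
def ray(C,uv,z):
    K,Rm,t=C;uv=np.atleast_2d(np.array(uv,float));d=(np.linalg.inv(K)@np.c_[uv,np.ones(len(uv))].T).T@Rm
    o=-Rm.T@t;return o+d*((z-o[2])/d[:,2])[:,None]
def proj(C,P):
    K,Rm,t=C;p=(K@(Rm@np.atleast_2d(P).T+t[:,None])).T;return p[:,:2]/p[:,2:]
E
python3 - <<'E'
import cv2,numpy as np
a=cv2.imread('pics/top0.png')[135:300,215:465];b=cv2.imread('pics/side0.png')[125:250,205:375]
cv2.imwrite('pics/topc.png',cv2.resize(a,(800,528),interpolation=cv2.INTER_CUBIC))
cv2.imwrite('pics/sidec.png',cv2.resize(b,(800,588),interpolation=cv2.INTER_CUBIC))
a=cv2.imread('pics/top0.png')[165:280,80:205]
cv2.imwrite('pics/cratec.png',cv2.resize(a,None,fx=5,fy=5,interpolation=cv2.INTER_CUBIC))
E
```

```text
(no output)
```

View pics/topc.png

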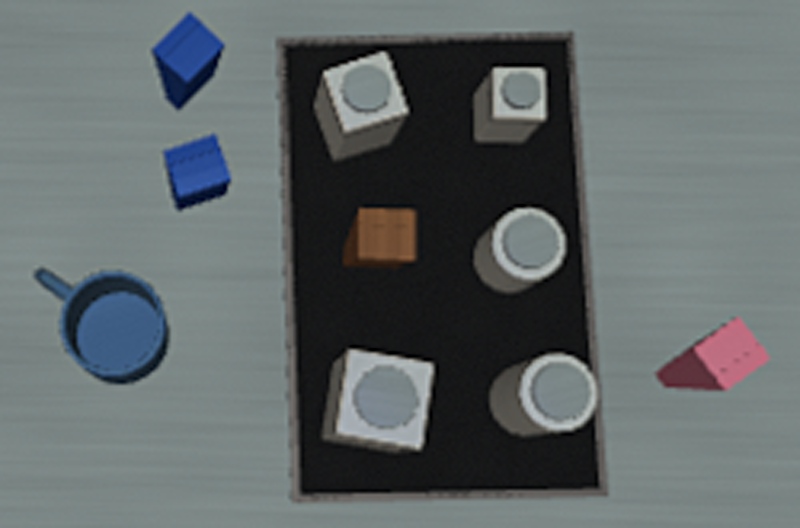

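View pics/sidec.png

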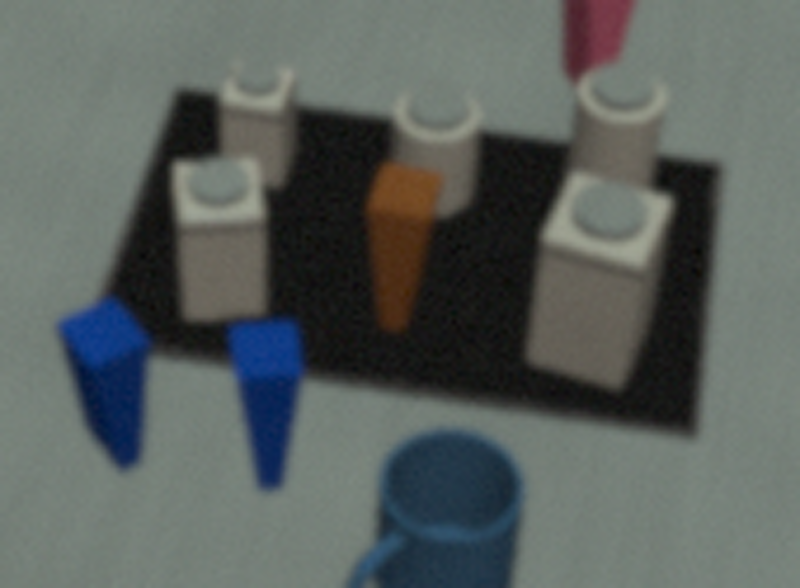

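View pics/cratec.png

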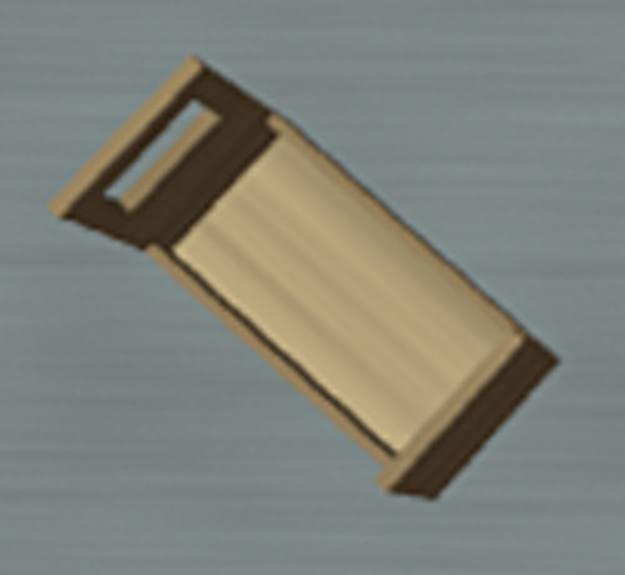

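Run:
```python
from h import *
np.set_printoptions(precision=1,suppress=True)
C=cam('top')
def f(p,s,ox,oy): p=np.array(p,float);return (p+.5)/s-.5+[ox,oy]
for n,z,p in [('large',111,[(348,350),(434,362),(424,450),(335,437)]),('med',91,[(321,76),(387,52),(409,108),(344,136)]),('small',74,[(493,67),(546,67),(546,118),(490,118)]),('wedge',101,[(358,208),(416,209),(416,262),(358,262)])]:
    P=ray(C,f(p,3.2,215,135),z)[:,:2];e=np.roll(P,-1,0)-P
    print(n,P.mean(0),np.linalg.norm(e,axis=1),np.degrees(np.arctan2(e[:,1],e[:,0]))%90)
for n,z,p in [('hi out',116,[(195,57),(50,210)]),('low',76,[(525,335),(380,482)]),('lowouter',76,[(525,342),(388,490)]),('floor',8,[(178,248),(280,135),(398,453),(520,335)])]:
    P=ray(C,f(p,5,80,165),z)[:,:2];print(n,P.tolist(),P.mean(0),np.linalg.norm(P[0]-P[1]))
for n,z,p in [('jarT',109,(565,392)),('jarS',79,(531,242)),('mug',85,(115,325))]: print(n,ray(C,f([p],3.2,215,135),z))
```

```text
large [ 443.9 -204.4] [59.3 60.3 60.7 60.1] [83.2 83.  82.9 81.6]
med [ 667.8 -193.6] [52.  45.2 52.1 48.1] [21.8 20.5 25.  20.5]
small [ 676.  -309.7] [39.5 39.5 41.4 39.6] [ 1.1 88.5  1.1 85.7]
wedge [ 560.3 -207.5] [41.1 38.2 40.8 38.9] [ 0.1 89.5  1.2 90. ]
hi out [[621.399853346631, 283.90405244649367], [549.7154226091162, 342.22012389942813]] [585.6 313.1] 92.4089919859821
low [[503.1944382815532, 137.07177394857322], [434.33918120734063, 199.013033198118]] [468.8 168. ] 92.61622980976506
lowouter [[499.94135383233345, 136.86973684322055], [430.7922943506336, 195.09432635433106]] [465.4 166. ] 90.39742944874585
floor [[552.6207724378488, 331.5012414083036], [611.8030328354153, 285.094038322179], [452.32313044479565, 213.4259209401441], [512.129575149782, 156.93644087519272]] [532.2 246.7] 75.20750257814822
jarT [[ 451.7 -327.5  109. ]]
jarS [[ 561.8 -314.8   79. ]]
mug [[494.5 -16.3  85. ]]
```

The sizes confirm which object is which. The tin tops measure 60, 50 and 40 mm, and the wedge about 40 x 39 mm. The brown object matches the wedge, and the blue and pink ones are look-alikes. Next I'll move over the mat for a wrist view.

```bash
cat >> h.py <<'E'
def state():
    s=observe();q=s['ee_rot'];Rm=R.from_quat([q[1],q[2],q[3],q[0]]).as_matrix()
    return s,Rm,np.array(s['eef_pos'])
def plan(x,y,z,psi,mx=50):
    s,Rm,p=state();a=np.radians(psi)
    T=np.array([[np.cos(a),np.sin(a),0],[np.sin(a),-np.cos(a),0],[0,0,-1]])
    r=R.from_matrix(Rm.T@T).as_rotvec();n=int(np.ceil(np.abs(r).max()/.145))
    d=T.T@(np.array([x,y,z])-p);m=int(np.ceil(np.linalg.norm(d)/mx))
    np.set_printoptions(precision=4,suppress=True)
    print('pos',p.round(1),'psi %.2f'%np.degrees(np.arctan2(Rm[1,0],Rm[0,0])),'tilt',np.degrees(Rm[:2,2]).round(2),'F',np.round(s['contact_force'],1),'gap %.1f'%s['finger_gap'],'t %.1f'%s['clock'])
    print('turn',r,'rows',n,r/max(n,1));print('then shift',d.round(1),'rows',m,(d/max(m,1)).round(2))
E
python3 -c "
from h import *
plan(560,-240,270,0)"
```

```text
pos [ 203.7 -616.8  189.7] psi 18.27 tilt [-0.01  0.08] F [ 0.1 -0.3 -0.2] gap 94.0 t 0.1
turn [-0.0015 -0.      0.3188] rows 3 [-0.0005 -0.      0.1063]
then shift [ 356.3 -376.8  -80.3] rows 11 [ 32.39 -34.25  -7.3 ]
```

>>> jog_arm(series=[[1,0,0,-30,0,0,0.1063],[1,0,0,-30,0,0,0.1063],[1,0,0,-20,0,0,0.1063],[1,32.4,-34.3,0,0,0,0],[1,32.4,-34.3,0,0,0,0],[1,32.4,-34.3,0,0,0,0],[1,32.4,-34.3,0,0,0,0],[1,32.4,-34.3,0,0,0,0],[1,32.4,-34.3,0,0,0,0],[1,32.4,-34.3,0,0,0,0],[1,32.4,-34.3,0,0,0,0],[1,32.4,-34.3,0,0,0,0]])

```text
clock: 1.35
eef_pos: [496.3, -306.8, 270.4]
ee_rot: [-0.0, 1.0, -0.0, -0.0]
contact_force: [0.0, -0.3, -0.0]
finger_gap: 93.8
```

>>> jog_arm(series=[[1,32.4,-34.3,0,0,0,0],[1,32.4,-34.3,0,0,0,0],[1,0,0,0,0,0,0],[1,0,0,0,0,0,0],[1,0,0,0,0,0,0]])

```text
clock: 1.85
eef_pos: [559.5, -240.7, 270.3]
ee_rot: [-0.0, 1.0, -0.001, -0.0]
contact_force: [-0.3, 0.4, -0.3]
finger_gap: 93.4
```

```bash
cat >> h.py <<'E'
def snap(name):
    import json
    s=observe();f=grab_frame('wrist');cv2.imwrite(f'pics/{name}.png',f[:,:,::-1])
    json.dump({k:np.array(s[k]).tolist() for k in('eef_pos','ee_rot')},open(f'pics/{name}.json','w'))
    print(np.round(s['eef_pos'],1),s['clock'])
E
python3 -c "
from h import *
snap('w1');plan(525-20,239-20,270,50.8)"
```

```text
[ 559.5 -240.7  270.3] 1.85
pos [ 559.4 -241.   270.4] psi -0.11 tilt [-0.03  0.  ] F [-0.7  0.8 -0.3] gap 93.9 t 1.9
turn [-0.0002  0.0005 -0.8885] rows 7 [-0.      0.0001 -0.1269]
then shift [ 322.1 -332.9    0.4] rows 10 [ 32.21 -33.29   0.04]
```

View pics/w1.png

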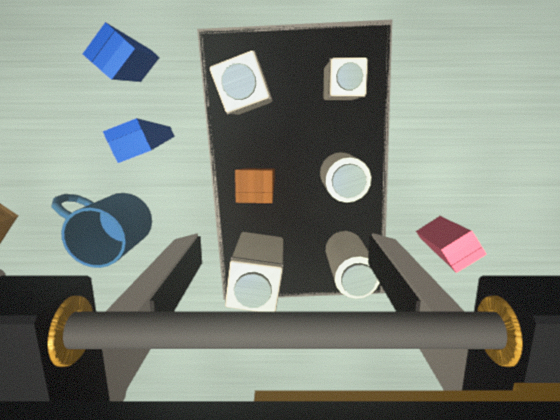

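The wrist view shows the medium tin at (240,80), the small tin at (348,77), the wedge at (254,186) and the large tin at (254,287). The jars are at (347,179) and (355,278). Next I'll measure the tops in this picture, then move to view the crate.

Run:
```python
from h import *
import json
s=json.load(open('pics/w1.json'));C=cam('wrist',s)
im=cv2.imread('pics/w1.png');hsv=cv2.cvtColor(im,cv2.COLOR_BGR2HSV)
for n,(u,v),z,wh in [('large',(254,287),111,60),('med',(240,80),91,50),('small',(348,77),74,40),('wedge',(254,186),101,0)]:
    if n!='wedge': m=((im[:,:,2]>195)&(im[:,:,0]>175)).astype(np.uint8)
    else: m=((hsv[:,:,1]>120)&(hsv[:,:,0]<20)&(im[:,:,2]>60)).astype(np.uint8)
    w=np.zeros_like(m);w[max(v-38,0):v+38,u-38:u+38]=1;m=m*w
    m=cv2.morphologyEx(m,cv2.MORPH_OPEN,np.ones((3,3),np.uint8))
    cs,_=cv2.findContours(m,cv2.RETR_EXTERNAL,cv2.CHAIN_APPROX_NONE);c=max(cs,key=cv2.contourArea)
    # back-project the contour to the top plane, then min-area rect (metric)
    P=ray(C,c[:,0],z)[:,:2].astype(np.float32)
    r=cv2.minAreaRect(P);print(n,np.round(r[0],1),np.round(r[1],1),round(r[2],1),c[:,0].min(0),c[:,0].max(0),'px area',cv2.contourArea(c))
```

```text
large [ 444.4 -203.8] [59.3 59.5] 81.7 [224 261] [281 310] px area 2272.0
med [ 668.2 -193.9] [48.3 48.2] 19.3 [210  51] [267 111] px area 2192.5
small [ 675.1 -309.7] [38.4 37.6] 89.9 [330  58] [366  95] px area 1274.5
wedge [ 560.9 -208.2] [42.1 38.6] 87.9 [235 168] [274 203] px area 1275.0
```

>>> jog_arm(series=[[1,0,0,0,0,0,-0.1269],[1,0,0,0,0,0,-0.1269],[1,0,0,0,0,0,-0.1269],[1,0,0,0,0,0,-0.1269],[1,0,0,0,0,0,-0.1269],[1,0,0,0,0,0,-0.1269],[1,0,0,0,0,0,-0.1269],[1,32.2,-33.3,0,0,0,0],[1,32.2,-33.3,0,0,0,0],[1,32.2,-33.3,0,0,0,0],[1,32.2,-33.3,0,0,0,0],[1,32.2,-33.3,0,0,0,0]])

```text
clock: 3.1
eef_pos: [531.8, -9.8, 270.8]
ee_rot: [0.0, 0.904, 0.428, 0.0]
contact_force: [0.5, -0.3, -0.3]
finger_gap: 94.0
```

>>> jog_arm(series=[[1,32.2,-33.3,0,0,0,0],[1,32.2,-33.3,0,0,0,0],[1,32.2,-33.3,0,0,0,0],[1,32.2,-33.3,0,0,0,0],[1,32.2,-33.3,0,0,0,0],[1,0,0,0,0,0,0],[1,0,0,0,0,0,0],[1,0,0,0,0,0,0]])

```text
clock: 3.9
eef_pos: [505.3, 218.3, 270.5]
ee_rot: [0.0, 0.903, 0.429, -0.0]
contact_force: [-0.0, -0.0, -0.1]
finger_gap: 93.9
```

```bash
python3 -c "
from h import *
snap('w2')"
```

```text
[505.3 218.3 270.5] 3.9
```

View pics/w2.png

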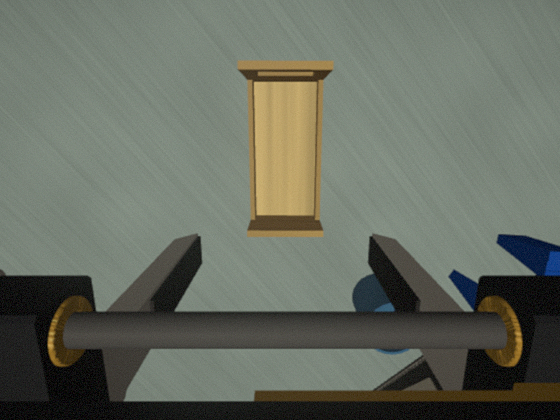

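Run:
```python
import cv2
a=cv2.imread('pics/w2.png')[50:245,225:345]
cv2.imwrite('pics/w2c.png',cv2.resize(a,None,fx=3,fy=3,interpolation=cv2.INTER_CUBIC))
```

```text
(no output)
```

View pics/w2c.png

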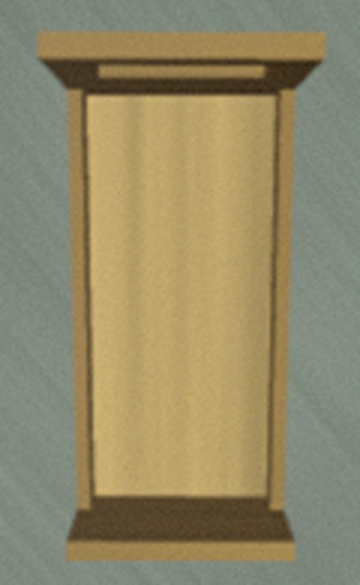

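Run:
```python
from h import *
import json
s=json.load(open('pics/w2.json'));C=cam('wrist',s)
f=lambda p:(np.array(p,float)+.5)/3-.5+[225,50]
Q={}
for n,z,p in [('hi out',116,[(37,32),(326,32)]),('hi in',116,[(39,58),(323,58)]),('low in',76,[(70,542),(294,542)]),('low out',76,[(66,560),(297,560)]),('floor hi',8,[(85,95),(280,95)]),('floor lo',8,[(92,497),(269,497)]),('wall hi',30,[(68,90),(295,90)]),('wall lo',30,[(77,510),(286,510)])]:
    P=ray(C,f(p),z)[:,:2];d=P[1]-P[0];Q[n]=P.mean(0)
    print(n,P.mean(0).round(1),np.linalg.norm(d).round(1),'ang',np.degrees(np.arctan2(d[1],d[0])).round(2)+90)
for a,b in [('hi out','low out'),('hi in','low in'),('floor hi','floor lo'),('wall hi','wall lo')]:
    d=Q[a]-Q[b];print(a,b,np.linalg.norm(d).round(1),np.degrees(np.arctan2(d[1],d[0])).round(2),((Q[a]+Q[b])/2).round(1))
plan(444,-204,210,83)
```

```text
hi out [585.1 315.2] 91.8 ang 50.76
hi in [580.1 309.3] 90.8 ang 50.76
low in [469.3 172.7] 89.6 ang 50.74
low out [464.3 167. ] 92.8 ang 50.74
floor hi [580.8 308.8] 82.4 ang 50.76
floor lo [468.5 172.6] 82.3 ang 50.74
wall hi [580.2 308.8] 91.2 ang 50.76
wall lo [469.  172.5] 92.8 ang 50.74
hi out low out 191.2 50.81 [524.7 241.1]
hi in low in 175.9 50.93 [524.7 241. ]
floor hi floor lo 176.5 50.49 [524.6 240.7]
wall hi wall lo 175.8 50.78 [524.6 240.7]
pos [505.4 218.2 270.6] psi 50.73 tilt [ 0.   -0.02] F [0.3 0.6 0.5] gap 94.1 t 4.0
turn [ 0.0001  0.0003 -0.5632] rows 4 [ 0.      0.0001 -0.1408]
then shift [-426.5   -9.4   60.6] rows 9 [-47.39  -1.05   6.73]
```

Crate found: centre (524.7, 240.9), yaw 50.8°, and all edges agree to about 0.5 mm. Next is the large tin.

>>> jog_arm(series=[[1,0,0,0,0,0,-0.1377],[1,0,0,0,0,0,-0.1377],[1,0,0,0,0,0,-0.1377],[1,0,0,0,0,0,-0.1377],[1,-47,-2,0,0,0,0],[1,-47,-2,0,0,0,0],[1,-47,-2,0,0,0,0],[1,-47,-2,0,0,0,0],[1,-47,-2,0,0,0,0],[1,-47,-2,0,0,0,0],[1,-47,-2,0,0,0,0],[1,-47,-2,0,0,0,0]])

```text
clock: 5.15
eef_pos: [438.3, -153.9, 270.9]
ee_rot: [0.001, 0.753, 0.658, 0.0]
contact_force: [0.6, -0.7, -0.2]
finger_gap: 94.0
```

>>> jog_arm(series=[[1,-47,0,0,0,0,0],[1,0,0,40,0,0,0],[1,0,0,20,0,0,0],[1,0,0,0,0,0,0],[1,0,0,0,0,0,0]])

```text
clock: 5.65
eef_pos: [433.2, -198.2, 211.2]
ee_rot: [0.0, 0.753, 0.658, 0.0]
contact_force: [0.0, -0.2, 0.3]
finger_gap: 93.8
```

```bash
python3 -c "
from h import *
plan(444.2,-204,74,82.3,35)"
```

```text
pos [ 433.2 -198.2  211.2] psi 82.35 tilt [ 0.02 -0.02] F [ 0.  -0.2  0.3] gap 93.8 t 5.7
turn [0.0003 0.0002 0.0009] rows 1 [0.0003 0.0002 0.0009]
then shift [ -4.3  11.7 137.2] rows 4 [-1.07  2.93 34.29]
```

>>> jog_arm(series=[[1,-4.3,11.7,0,0,0,0],[1,0,0,35,0,0,0],[1,0,0,35,0,0,0],[1,0,0,35,0,0,0],[1,0,0,32,0,0,0],[1,0,0,0,0,0,0],[0,0,0,0,0,0,0],[0,0,0,0,0,0,0],[0,0,0,0,0,0,0],[0,0,0,0,0,0,0],[0,0,0,0,0,0,0],[0,0,0,0,0,0,0]], squeeze=30)

```text
clock: 6.85
eef_pos: [444.9, -203.5, 74.6]
ee_rot: [0.001, 0.752, 0.659, 0.0]
contact_force: [-2.8, 1.1, 5.2]
finger_gap: 60.0
```

>>> jog_arm(series=[[0,0,0,0,0,0,0],[0,0,0,0,0,0,0],[0,0,0,0,0,0,0]])

```text
clock: 7.15
eef_pos: [444.9, -203.6, 74.6]
ee_rot: [0.001, 0.752, 0.659, 0.0]
contact_force: [-1.8, 0.6, 6.8]
finger_gap: 60.0
```

>>> jog_arm(series=[[0,0,0,-10,0,0,0],[0,0,0,-40,0,0,0],[0,0,0,-45,0,0,0],[0,0,0,-45,0,0,0],[0,0,0,-25,0,0,0],[0,0,0,0,0,0,0.138],[0,0,0,0,0,0,0.138],[0,0,0,0,0,0,0.138],[0,0,0,0,0,0,0.137],[0,0,0,0,0,0,0]])

```text
clock: 8.15
eef_pos: [444.0, -202.7, 238.1]
ee_rot: [-0.001, 0.903, 0.43, -0.0]
contact_force: [-0.4, -0.8, -3.4]
finger_gap: 59.8
```

```bash
python3 -c "
from h import *
plan(559.5,283.5,240,50.77,45)"
```

```text
pos [ 444.  -202.7  238.1] psi 50.90 tilt [-0.05  0.05] F [-0.4 -0.8 -3.4] gap 59.8 t 8.2
turn [-0.0013 -0.0001  0.0022] rows 1 [-0.0013 -0.0001  0.0022]
then shift [ 449.6 -218.1   -1.9] rows 12 [ 37.47 -18.17  -0.16]
```

>>> jog_arm(series=[[0,37.5,-18.2,0,0,0,0.002],[0,37.5,-18.2,0,0,0,0],[0,37.5,-18.2,0,0,0,0],[0,37.5,-18.2,0,0,0,0],[0,37.5,-18.2,0,0,0,0],[0,37.5,-18.2,0,0,0,0],[0,37.5,-18.2,0,0,0,0],[0,37.5,-18.2,0,0,0,0],[0,37.5,-18.2,0,0,0,0],[0,37.5,-18.2,0,0,0,0],[0,30,-14,0,0,0,0],[0,7,-4,0,0,0,0]])

```text
clock: 9.35
eef_pos: [549.8, 245.4, 237.9]
ee_rot: [-0.001, 0.902, 0.432, -0.0]
contact_force: [0.4, 0.0, -2.7]
finger_gap: 59.7
```

>>> jog_arm(series=[[0,0,0,0,0,0,0],[0,0,0,0,0,0,0],[0,0,0,0,0,0,0]])

```text
clock: 9.65
eef_pos: [550.0, 241.2, 238.5]
ee_rot: [0.0, 0.904, 0.428, -0.0]
contact_force: [0.1, 0.2, -3.0]
finger_gap: 60.1
```

```bash
python3 -c "
from h import *
plan(559.5,283.5,90,50.77,45)"
```

```text
pos [550.  241.2 238.5] psi 50.71 tilt [-0.02 -0.02] F [ 0.1  0.2 -3. ] gap 60.1 t 9.7
turn [ 0.      0.0005 -0.001 ] rows 1 [ 0.      0.0005 -0.001 ]
then shift [ 38.8 -19.4 148.5] rows 4 [ 9.69 -4.84 37.13]
```

>>> jog_arm(series=[[0,20,-10,0,0,0,0],[0,18.8,-9.4,0,0,0,0],[0,0,0,0,0,0,0],[0,0,0,40,0,0,0],[0,0,0,40,0,0,0],[0,0,0,40,0,0,0],[0,0,0,20,0,0,0],[0,0,0,0,0,0,0],[0,0,0,0,0,0,0]])

```text
clock: 10.55
eef_pos: [560.1, 284.0, 99.4]
ee_rot: [0.0, 0.904, 0.428, 0.0]
contact_force: [0.1, 0.1, -2.0]
finger_gap: 59.7
```

Run:
```python
from h import *
plan(559.5,283.5,77,50.77,45)
cv2.imwrite('pics/s3.png',grab_frame('side')[:,:,::-1]);cv2.imwrite('pics/s3c.png',cv2.resize(cv2.imread('pics/s3.png')[230:400,180:350],None,fx=3,fy=3))
```

```text
pos [560.1 284.   99.4] psi 50.71 tilt [0.04 0.  ] F [ 0.1  0.1 -2. ] gap 59.7 t 10.6
turn [ 0.0006 -0.0005 -0.001 ] rows 1 [ 0.0006 -0.0005 -0.001 ]
then shift [-0.8 -0.2 22.4] rows 1 [-0.81 -0.16 22.44]
```

View pics/s3c.png

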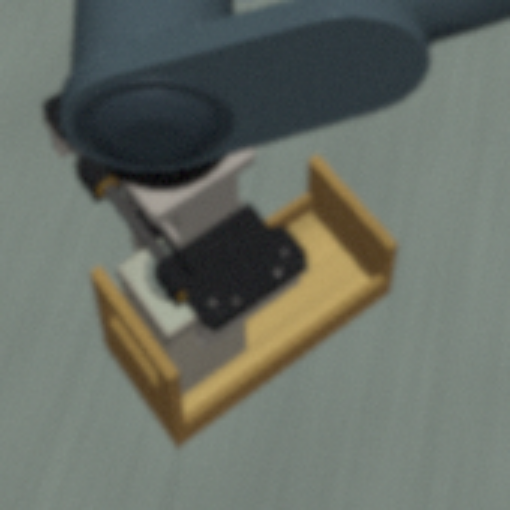

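The tin is inside the walls at the high end, with the crate clear around it. I'll lower it to the floor.

>>> jog_arm(series=[[0,-0.8,0,10,0,0,0],[0,0,0,8,0,0,0],[0,0,0,2,0,0,0],[0,0,0,1,0,0,0],[0,0,0,1,0,0,0],[0,0,0,0,0,0,0],[0,0,0,0,0,0,0]])

```text
clock: 11.3
eef_pos: [559.4, 284.4, 77.0]
ee_rot: [0.0, 0.903, 0.429, 0.0]
contact_force: [-0.4, 0.8, -1.0]
finger_gap: 59.6
```

>>> jog_arm(series=[[0,0,0,0.6,0,0,0],[0,1,0,0,0,0,0],[0,1,0,0,0,0,0],[0,1,0,0,0,0,0],[0,0,0,0,0,0,0]])

```text
clock: 11.8
eef_pos: [561.6, 286.8, 76.9]
ee_rot: [0.0, 0.903, 0.429, 0.001]
contact_force: [-2.4, -1.3, 5.2]
finger_gap: 59.8
```

>>> jog_arm(series=[[0,1,0,0,0,0,0],[0,0,0,0,0,0,0]])

```text
clock: 12.0
eef_pos: [561.9, 287.1, 77.0]
ee_rot: [0.0, 0.903, 0.429, -0.0]
contact_force: [-3.5, -2.4, 7.6]
finger_gap: 60.1
```

>>> jog_arm(series=[[0,1.5,0,0,0,0,0],[0,0,0,0,0,0,0],[0,0,0,0,0,0,0]])

```text
clock: 12.3
eef_pos: [561.9, 287.1, 77.0]
ee_rot: [0.001, 0.903, 0.429, -0.002]
contact_force: [-8.1, -6.0, 11.7]
finger_gap: 59.4
```

>>> jog_arm(series=[[0,-1,0,0,0,0,0],[0.9,0,0,0,0,0,0],[0.9,0,0,0,0,0,0],[0.9,0,0,0,0,0,0],[0.9,0,0,0,0,0,0],[0.9,0,0,0,0,0,0]])

```text
clock: 12.9
eef_pos: [562.0, 287.8, 75.7]
ee_rot: [-0.0, 0.903, 0.429, -0.0]
contact_force: [-0.2, -1.0, 0.0]
finger_gap: 84.8
```

>>> jog_arm(series=[[1,0,0,-30,0,0,0],[1,0,0,-45,0,0,0],[1,0,0,-45,0,0,0],[1,0,0,-45,0,0,0],[1,-45,0,-20,0,0,0.125],[1,-45,0,0,0,0,0.125],[1,0,0,0,0,0,0.125],[1,0,0,0,0,0,0.125],[1,0,0,0,0,0,0]])

```text
clock: 13.8
eef_pos: [500.8, 221.7, 261.2]
ee_rot: [-0.0, 0.981, 0.192, 0.0]
contact_force: [0.4, 0.4, -0.4]
finger_gap: 93.8
```

```bash
python3 -c "
from h import *
plan(667.9,-193.8,220,21.5,45)
snap('w4')"
```

```text
pos [500.8 221.7 261.2] psi 22.11 tilt [0.03 0.01] F [ 0.4  0.4 -0.4] gap 93.8 t 13.8
turn [ 0.0001 -0.0006  0.0107] rows 1 [ 0.0001 -0.0006  0.0107]
then shift [  3.2 447.8  41.2] rows 10 [ 0.32 44.78  4.12]
[500.8 221.7 261.2] 13.8
```

View pics/w4.png

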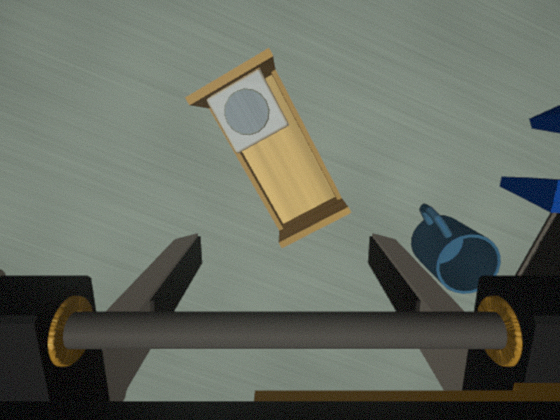

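```bash
cat >> h.py <<'E'
import json
def tops(name,items,thr=190,hw=45):
    s=json.load(open(f'pics/{name}.json'));C=cam('wrist',s);im=cv2.imread(f'pics/{name}.png')
    a=np.radians(50.77);ex=np.array([np.cos(a),np.sin(a)]);ey=np.array([-ex[1],ex[0]])
    for n,(u,v),z in items:
        m=((im.min(2)>thr-20)&(im[:,:,2]>thr)).astype(np.uint8);w=np.zeros_like(m);w[max(v-hw,0):v+hw,max(u-hw,0):u+hw]=1
        m=cv2.morphologyEx(m*w,cv2.MORPH_OPEN,np.ones((3,3),np.uint8))
        cs,_=cv2.findContours(m,cv2.RETR_EXTERNAL,cv2.CHAIN_APPROX_NONE);c=max(cs,key=cv2.contourArea)
        r=cv2.minAreaRect(ray(C,c[:,0],z)[:,:2].astype(np.float32));q=np.array(r[0])-[524.7,240.9]
        print(n,np.round(r[0],1),np.round(r[1],1),'yaw %.1f'%(r[2]%90),'crate xy',(q@ex).round(1),(q@ey).round(1))
E
python3 -c "
from h import *
im=cv2.imread('pics/w4.png');print(im[85,225],im[140,240],im[120,230])
tops('w4',[('large',(247,110),113)],150)"
```

```text
[33 53 62] [169 174 168] [142 140 128]
large [559.7 284.8] [57.3 57.8] yaw 50.3 crate xy 56.1 0.6
```

>>> jog_arm(series=[[1,0.3,45,0,0,0,0.02],[1,-0.5,45,0,0,0,0],[1,-0.5,45,0,0,0,0],[1,-0.5,45,0,0,0,0],[1,-0.5,45,0,0,0,0],[1,-0.5,45,0,0,0,0],[1,-0.5,45,0,0,0,0],[1,-0.5,45,0,0,0,0],[1,-0.5,45,0,0,0,0],[1,0,40,20,0,0,0],[1,0,0,20,0,0,0],[1,0,0,0,0,0,0]])

```text
clock: 15.05
eef_pos: [656.0, -194.9, 216.3]
ee_rot: [-0.002, 0.983, 0.182, -0.003]
contact_force: [-0.5, 0.2, -0.9]
finger_gap: 93.9
```

>>> jog_arm(series=[[1,0,0,0,0,0,0],[1,0,0,0,0,0,0]])

```text
clock: 15.25
eef_pos: [658.3, -194.1, 222.6]
ee_rot: [0.001, 0.983, 0.183, 0.001]
contact_force: [0.2, 1.1, -0.1]
finger_gap: 93.9
```

```bash
python3 -c "
from h import *
plan(667.9,-193.8,64,20.8,45)"
```

```text
pos [ 658.3 -194.1  222.6] psi 21.09 tilt [ 0.12 -0.05] F [ 0.2  1.1 -0.1] gap 93.9 t 15.2
turn [ 0.0016 -0.0016  0.005 ] rows 1 [ 0.0016 -0.0016  0.005 ]
then shift [  9.1   3.2 158.6] rows 4 [ 2.27  0.79 39.66]
```

Run:
```python
import cv2
a=cv2.imread('pics/w4.png')[40:170,175:305]
cv2.imwrite('pics/w4c.png',cv2.resize(a,None,fx=4.5,fy=4.5,interpolation=cv2.INTER_CUBIC))
```

```text
(no output)
```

View pics/w4c.png

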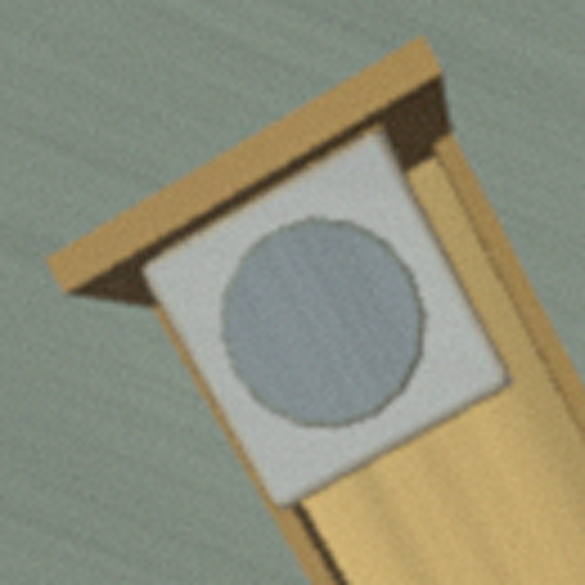

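Run:
```python
from h import *
s=json.load(open('pics/w4.json'));C=cam('wrist',s)
f=lambda p:(np.array(p,float)+.5)/4.5-.5+[175,40]
a=np.radians(50.77);E=np.array([[np.cos(a),-np.sin(a)],[np.sin(a),np.cos(a)]])
for n,z,p in [('board in',116,[(70,292),(440,75)]),('board out',116,[(48,260),(425,37)]),('tin',113,[(143,268),(382,126),(510,380),(278,506)]),('wall L',30,[(160,310),(285,530)]),('wall Ro',30,[(452,135),(580,375)])]:
    print(n,((ray(C,f(p),z)[:,:2]-[524.7,240.9])@E).round(1).tolist())
```

```text
board in [[87.7, 44.8], [87.4, -45.1]]
board out [[95.4, 45.3], [95.1, -45.9]]
tin [[84.8, 29.1], [85.0, -29.8], [26.8, -28.6], [27.6, 29.5]]
wall L [[86.5, 44.4], [20.0, 44.9]]
wall Ro [[87.3, -45.3], [17.7, -46.2]]
```

The board's inner edge back-projects to crate x = 87.5 and the large tin's face to x = 85. A gap of about 2.5 mm remains because the tin slipped in the pads while pressed down. I'll close it by pushing with the medium tin, lightly loaded vertically. Picking the medium tin now.

>>> jog_arm(series=[[1,9.1,3.2,0,0.0016,-0.0016,0.005],[1,0,0,0,0,0,0],[1,0,0,40,0,0,0],[1,0,0,40,0,0,0],[1,0,0,40,0,0,0],[1,0,0,35,0,0,0],[1,0,0,8.6,0,0,0],[1,0,0,0,0,0,0],[1,0,0,0,0,0,0]], squeeze=50)

```text
clock: 16.15
eef_pos: [668.5, -194.9, 59.9]
ee_rot: [0.0, 0.984, 0.18, 0.001]
contact_force: [-0.4, 0.4, -0.2]
finger_gap: 94.3
```

>>> jog_arm(series=[[0,0,0,0,0,0,0],[0,0,0,0,0,0,0],[0,0,0,0,0,0,0],[0,0,0,0,0,0,0],[0,0,0,0,0,0,0],[0,0,0,0,0,0,0],[0,0,0,0,0,0,0],[0,0,0,0,0,0,0]])

```text
clock: 16.95
eef_pos: [666.8, -194.3, 57.4]
ee_rot: [-0.001, 0.984, 0.18, -0.001]
contact_force: [-0.7, 0.8, 0.6]
finger_gap: 49.6
```

>>> jog_arm(series=[[0,0,0,-10,0,0,0],[0,0,0,-40,0,0,0],[0,0,0,-45,0,0,0],[0,0,0,-45,0,0,0],[0,0,0,-25,0,0,0],[0,0,0,0,0,0,-0.131],[0,0,0,0,0,0,-0.131],[0,0,0,0,0,0,-0.131],[0,0,0,0,0,0,-0.131],[0,0,0,0,0,0,0],[0,0,0,0,0,0,0]])

```text
clock: 18.05
eef_pos: [667.1, -194.3, 222.4]
ee_rot: [-0.001, 0.904, 0.427, -0.001]
contact_force: [0.2, 0.4, -2.7]
finger_gap: 49.8
```

```bash
python3 -c "
from h import *
plan(524.1,240.1,225,50.77,45)"
```

```text
pos [ 667.1 -194.3  222.4] psi 50.55 tilt [-0.13  0.06] F [ 0.2  0.4 -2.7] gap 49.8 t 18.1
turn [-0.0024  0.0006 -0.0038] rows 1 [-0.0024  0.0006 -0.0038]
then shift [ 246.1 -385.5   -2.6] rows 11 [ 22.37 -35.04  -0.24]
```

>>> jog_arm(series=[[0,22.4,-35,0,-0.002,0,-0.0038],[0,22.4,-35,0,0,0,0],[0,22.4,-35,0,0,0,0],[0,22.4,-35,0,0,0,0],[0,22.4,-35,0,0,0,0],[0,22.4,-35,0,0,0,0],[0,22.4,-35,0,0,0,0],[0,22.4,-35,0,0,0,0],[0,22.4,-35,0,0,0,0],[0,22.4,-35,0,0,0,0],[0,15,-25,0,0,0,0],[0,0,0,0,0,0,0]])

```text
clock: 19.25
eef_pos: [525.4, 230.5, 222.6]
ee_rot: [-0.0, 0.902, 0.431, -0.0]
contact_force: [0.8, -0.3, -2.0]
finger_gap: 49.6
```

>>> jog_arm(series=[[0,0,0,0,0,0,0],[0,0,0,0,0,0,0]])

```text
clock: 19.45
eef_pos: [527.2, 226.7, 222.4]
ee_rot: [0.0, 0.903, 0.429, -0.0]
contact_force: [1.0, -0.1, -1.8]
finger_gap: 49.2
```

```bash
python3 -c "
from h import *
plan(524.1,240.1,140,50.77,45)"
```

```text
pos [527.2 226.7 222.4] psi 50.82 tilt [-0.02 -0.04] F [ 1.  -0.1 -1.8] gap 49.2 t 19.4
turn [0.0001 0.0007 0.0009] rows 1 [0.0001 0.0007 0.0009]
then shift [  8.4 -10.9  82.4] rows 2 [ 4.2  -5.44 41.2 ]
```

>>> jog_arm(series=[[0,8.4,-10.9,0,0,0,0],[0,0,0,0,0,0,0],[0,0,0,41,0,0,0],[0,0,0,41,0,0,0],[0,0,0,0,0,0,0],[0,0,0,0,0,0,0],[0,0,0,0,0,0,0]])

```text
clock: 20.15
eef_pos: [524.0, 240.7, 140.6]
ee_rot: [0.0, 0.903, 0.43, -0.0]
contact_force: [0.1, -0.6, -1.3]
finger_gap: 50.0
```

```bash
python3 -c "
from h import *
plan(524.1,240.1,61,50.77,45)"
```

```text
pos [524.  240.7 140.6] psi 50.90 tilt [ 0.01 -0.03] F [ 0.1 -0.6 -1.3] gap 50.0 t 20.1
turn [0.0004 0.0003 0.0023] rows 1 [0.0004 0.0003 0.0023]
then shift [-0.4  0.4 79.6] rows 2 [-0.21  0.22 39.8 ]
```

>>> jog_arm(series=[[0,-0.4,0,40,0,0,0.002],[0,0,0,25,0,0,0],[0,0,0,10,0,0,0],[0,0,0,2,0,0,0],[0,0,0,1,0,0,0],[0,0,0,0,0,0,0],[0,0,0,0,0,0,0]])

```text
clock: 20.85
eef_pos: [524.2, 240.8, 63.4]
ee_rot: [0.0, 0.903, 0.429, 0.001]
contact_force: [-0.1, 0.0, -2.2]
finger_gap: 49.4
```

>>> jog_arm(series=[[0,0,0,1,0,0,0],[0,0,0,1,0,0,0],[0,0,0,0,0,0,0],[0,0,0,0,0,0,0]])

```text
clock: 21.25
eef_pos: [523.3, 240.6, 60.4]
ee_rot: [0.0, 0.903, 0.429, -0.0]
contact_force: [0.5, -0.3, -2.4]
finger_gap: 49.3
```

>>> jog_arm(series=[[0,0,0,0.6,0,0,0],[0,0,0,0,0,0,0],[0,0,0,0,0,0,0]])

```text
clock: 21.55
eef_pos: [523.4, 240.5, 59.7]
ee_rot: [0.0, 0.903, 0.429, -0.0]
contact_force: [0.0, -0.5, -2.1]
finger_gap: 49.3
```

>>> jog_arm(series=[[0,1,0,0,0,0,0],[0,1,0,0,0,0,0],[0,1,0,0,0,0,0],[0,0,0,0,0,0,0]])

```text
clock: 21.95
eef_pos: [525.4, 243.0, 59.8]
ee_rot: [0.0, 0.903, 0.429, -0.0]
contact_force: [-0.4, -0.2, -1.5]
finger_gap: 49.3
```

>>> jog_arm(series=[[0,1,0,0,0,0,0],[0,1,0,0,0,0,0],[0,0,0,0,0,0,0]])

```text
clock: 22.25
eef_pos: [526.4, 244.3, 59.7]
ee_rot: [0.0, 0.903, 0.429, -0.001]
contact_force: [-0.8, -2.6, -0.9]
finger_gap: 49.3
```

>>> jog_arm(series=[[0,1,0,0,0,0,0],[0,0,0,0,0,0,0]])

```text
clock: 22.45
eef_pos: [526.7, 244.7, 59.3]
ee_rot: [0.0, 0.903, 0.429, -0.001]
contact_force: [-1.1, -4.1, -1.8]
finger_gap: 49.6
```

>>> jog_arm(series=[[0,1,0,0,0,0,0],[0,1,0,0,0,0,0],[0,0,0,0,0,0,0]])

```text
clock: 22.75
eef_pos: [526.9, 245.1, 58.7]
ee_rot: [0.001, 0.903, 0.429, -0.003]
contact_force: [-4.9, -7.3, -1.1]
finger_gap: 49.6
```

>>> jog_arm(series=[[0,1,0,0,0,0,0],[0,1,0,0,0,0,0],[0,0,0,0,0,0,0]])

```text
clock: 23.05
eef_pos: [527.1, 245.2, 58.7]
ee_rot: [0.002, 0.903, 0.429, -0.005]
contact_force: [-8.7, -14.1, 3.2]
finger_gap: 49.9
```

>>> jog_arm(series=[[0,-2,0,0,0,0,0],[0.85,0,0,0,0,0,0],[0.85,0,0,0,0,0,0],[0.85,0,0,0,0,0,0],[0.85,0,0,0,0,0,0],[0.85,0,0,0,0,0,0]])

```text
clock: 23.65
eef_pos: [528.8, 247.1, 60.1]
ee_rot: [0.0, 0.903, 0.429, 0.0]
contact_force: [-0.8, 0.4, 0.3]
finger_gap: 79.8
```

>>> jog_arm(series=[[1,0,0,-20,0,0,0],[1,0,0,-45,0,0,0],[1,0,0,-45,0,0,0],[1,0,0,-45,0,0,0],[1,-20,0,-40,0,0,0],[1,-20,0,0,0,0,0],[1,0,0,0,0,0,0],[1,0,0,0,0,0,0]])

```text
clock: 24.45
eef_pos: [503.0, 215.9, 254.2]
ee_rot: [-0.0, 0.903, 0.429, -0.001]
contact_force: [1.0, 0.4, 0.5]
finger_gap: 93.9
```

Run:
```python
from h import *
plan(675.5,-309.7,220,90,45)
snap('w5')
a=cv2.imread('pics/w5.png')[40:260,200:370]
cv2.imwrite('pics/w5c.png',cv2.resize(a,None,fx=3,fy=3,interpolation=cv2.INTER_CUBIC)[:600])
```

```text
pos [503.  215.9 254.2] psi 50.79 tilt [-0.07 -0.  ] F [1.  0.4 0.5] gap 93.9 t 24.4
turn [-0.0011  0.0005 -0.6844] rows 5 [-0.0002  0.0001 -0.1369]
then shift [-525.6  172.5   34.2] rows 13 [-40.43  13.27   2.63]
[503.  215.9 254.2] 24.45
```

View pics/w5c.png

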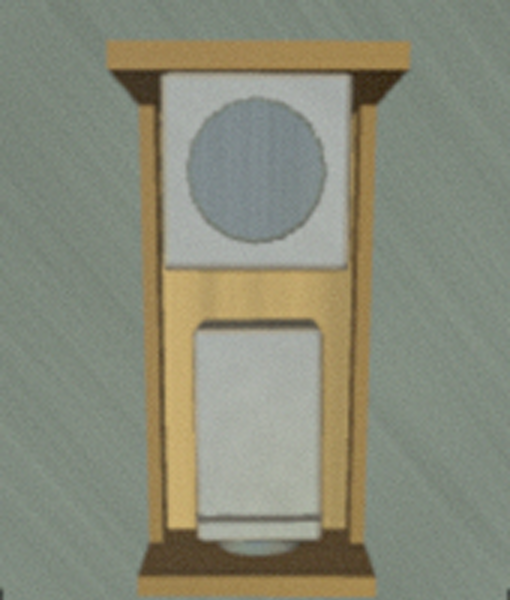

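The medium tin has tipped over toward the low end, with its lid at crop (258,545). I'll take a side view and measure it before recovering.

Run:
```python
from h import *
cv2.imwrite('pics/s6.png',grab_frame('side')[:,:,::-1]);cv2.imwrite('pics/s6c.png',cv2.resize(cv2.imread('pics/s6.png')[260:395,190:330],None,fx=4,fy=4,interpolation=cv2.INTER_CUBIC))
cv2.imwrite('pics/t6.png',grab_frame('top')[:,:,::-1]);cv2.imwrite('pics/t6c.png',cv2.resize(cv2.imread('pics/t6.png')[165:280,80:205],None,fx=4,fy=4,interpolation=cv2.INTER_CUBIC))
```

```text
(no output)
```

View pics/s6c.png

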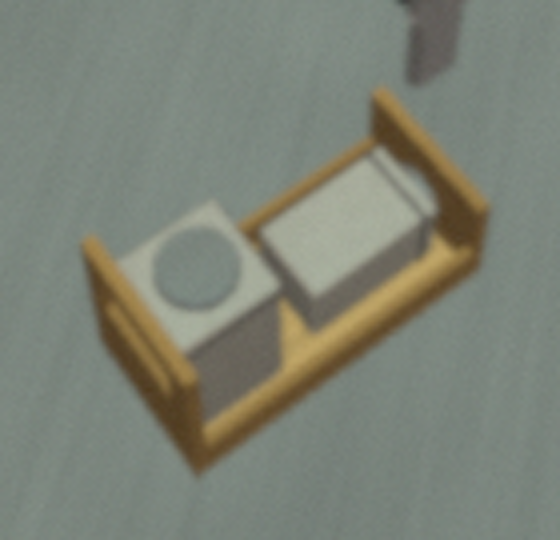

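View pics/t6c.png

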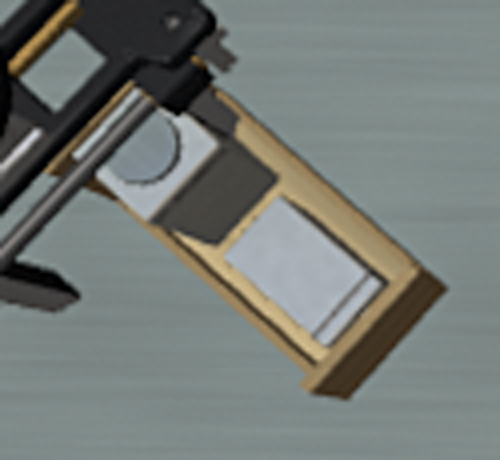

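Run:
```python
from h import *
s=json.load(open('pics/w5.json'));C=cam('wrist',s)
f=lambda p:(np.array(p,float)+.5)/3-.5+[200,40]
a=np.radians(50.77);E=np.array([[np.cos(a),-np.sin(a)],[np.sin(a),np.cos(a)]])
for n,z,p in [('board in',116,[(110,70),(410,70)]),('large',113,[(163,74),(350,74),(347,268),(163,268)]),('med',58,[(197,328),(320,328),(320,517),(198,517),(197,540),(321,540)])]:
    print(n,((ray(C,f(p),z)[:,:2]-[524.7,240.9])@E).round(1).tolist())
```

```text
board in [[87.5, 45.1], [87.6, -45.9]]
large [[86.8, 29.3], [86.9, -28.0], [28.9, -28.4], [28.8, 30.6]]
med [[5.2, 23.1], [5.3, -23.5], [-68.9, -24.7], [-68.9, 23.7], [-78.4, 24.2], [-78.4, -25.2]]
```

The large tin is now against the board. The medium tin is lying flat with its body from x = +5 to -78 in the crate. I'll grip it lightly near its lid end so that it hangs and swings upright when lifted.

```bash
python3 -c "
from h import *
plan(483.6,190.5,150,50.77,45)"
```

```text
pos [503.  216.2 253.4] psi 50.83 tilt [-0.16 -0.03] F [-0.3 -0.6  1. ] gap 94.1 t 24.6
turn [-0.0018  0.0022  0.0011] rows 1 [-0.0018  0.0022  0.0011]
then shift [-32.2   1.2 103.4] rows 3 [-10.72   0.4   34.47]
```

>>> jog_arm(series=[[1,-32,1,0,0,0,0],[1,0,0,40,0,0,0],[1,0,0,40,0,0,0],[1,0,0,23,0,0,0],[1,0,0,0,0,0,0],[1,0,0,0,0,0,0]], squeeze=6)

```text
clock: 25.2
eef_pos: [483.9, 190.6, 151.8]
ee_rot: [-0.0, 0.903, 0.429, -0.001]
contact_force: [0.1, -0.7, -0.0]
finger_gap: 93.9
```

```bash
python3 -c "
from h import *
plan(483.6,190.5,52,50.77,45)"
```

```text
pos [483.9 190.6 151.8] psi 50.83 tilt [-0.08 -0.02] F [ 0.1 -0.7 -0. ] gap 93.9 t 25.2
turn [-0.0008  0.0011  0.001 ] rows 1 [-0.0008  0.0011  0.001 ]
then shift [-0.3 -0.1 99.8] rows 3 [-0.1  -0.05 33.26]
```

>>> jog_arm(series=[[1,0,0,40,0,0,0],[1,0,0,35,0,0,0],[1,0,0,20,0,0,0],[1,0,0,4,0,0,0],[1,0,0,0,0,0,0],[0,0,0,0,0,0,0],[0,0,0,0,0,0,0],[0,0,0,0,0,0,0],[0,0,0,0,0,0,0],[0,0,0,0,0,0,0],[0,0,0,0,0,0,0],[0,0,0,0,0,0,0]])

```text
clock: 26.4
eef_pos: [483.6, 190.3, 52.8]
ee_rot: [0.0, 0.903, 0.429, -0.0]
contact_force: [-0.4, -0.4, -0.9]
finger_gap: 41.5
```

>>> jog_arm(series=[[0,0,0,0,0,0,0],[0,0,0,0,0,0,0],[0,0,0,-5,0,0,0],[0,0,0,-10,0,0,0],[0,0,0,-10,0,0,0],[0,0,0,-10,0,0,0],[0,0,0,0,0,0,0]])

```text
clock: 27.1
eef_pos: [485.3, 190.6, 90.2]
ee_rot: [0.001, 0.903, 0.429, 0.002]
contact_force: [-0.2, 0.2, 0.4]
finger_gap: 0.4
```

```bash
cat >> h.py <<'E'
def side(name,box=(230,400,180,350),f=3,n='side'):
    im=grab_frame(n)[:,:,::-1];cv2.imwrite(f'pics/{name}.png',cv2.resize(im[box[0]:box[1],box[2]:box[3]],None,fx=f,fy=f,interpolation=cv2.INTER_CUBIC))
E
python3 -c "
from h import *
side('s7')"
```

```text
(no output)
```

View pics/s7.png

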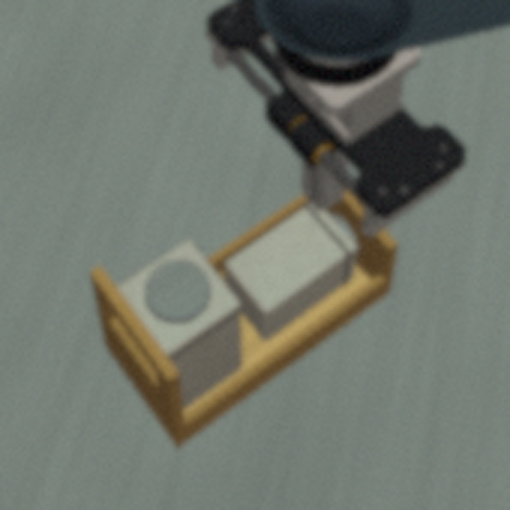

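Run:
```python
from h import *
C=cam('side');S=cam('side')
a=np.radians(50.77);ex=np.array([np.cos(a),np.sin(a)]);ey=np.array([-ex[1],ex[0]])
im=cv2.imread('pics/s7.png')
def W(x,y,z): return np.r_[np.array([524.7,240.9])+x*ex+y*ey,z]
for n,P in [('tip',[485.3,190.6,73]),('lowend in top L',W(-88,46,76)),('R',W(-88,-46,76)),('medtop b',W(5.3,24.5,58)),('',W(5.3,-24.5,58)),('',W(-78.4,24.5,58)),('',W(-78.4,-24.5,58))]:
    p=(proj(C,P)[0]-[180,230])*3;print(n,p.round()) ;cv2.circle(im,tuple(int(v) for v in p),4,(0,0,255),-1)
cv2.imwrite('pics/s7p.png',im)
```

```text
tip [320. 222.]
lowend in top L [389. 249.]
R [308. 159.]
medtop b [265. 313.]
 [223. 261.]
 [358. 247.]
 [315. 199.]
```

View pics/s7p.png

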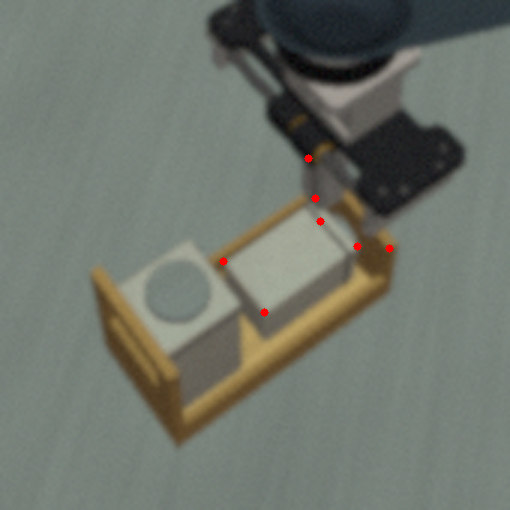

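```bash
python3 -c "
from h import *
s=observe();print(s['finger_gap'],s['contact_force'],s['clock'])
snap('w8')"
```

```text
0.7401186289790196 [-0.02354727  0.46758472  0.74594012] 27.15
[484.6 190.5  89.1] 27.15
```

View pics/w8.png

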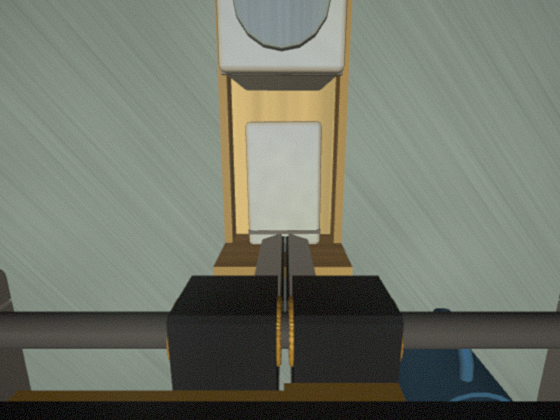

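Run:
```python
from h import *
s=json.load(open('pics/w8.json'));C=cam('wrist',s)
p=np.array(s['eef_pos']);print('tip px',proj(C,p-[0,0,17]),'tcp',proj(C,p))
a=np.radians(50.77);E=np.array([[np.cos(a),-np.sin(a)],[np.sin(a),np.cos(a)]])
print(((ray(C,[(246,123),(321,123),(321,231),(249,231),(249,243),(321,243)],58)[:,:2]-[524.7,240.9])@E).round(1).tolist())
print('large',((ray(C,[(219,72),(343,72)],113)[:,:2]-[524.7,240.9])@E).round(1).tolist())
print('TCP',((p[:2]-[524.7,240.9])@E).round(1))
```

```text
tip px [[284.68636794 231.58875449]] tcp [[284.74787301 240.56197475]]
[[4.2, 24.1], [4.2, -24.1], [-68.7, -26.1], [-68.7, 23.9], [-77.5, 24.2], [-77.5, -26.3]]
large [[27.8, 30.1], [27.8, -27.9]]
TCP [-64.4  -0.8]
```

The closed fingers missed the tin even though the tin is where I measured it. In the wrist picture the fingertips appear at row 236, lower than the model predicts. I'll check the real fingertip position by triangulating it across views.

Run:
```python
from h import *
s=json.load(open('pics/w8.json'));C=cam('wrist',s)
p=np.array(s['eef_pos']);q=s['ee_rot'];Rm=R.from_quat([q[1],q[2],q[3],q[0]]).as_matrix()
S=cam('side')
for x in (8,0,-8):
  for z in (17,8,0,-8,-17):
    P=p+Rm@[x,0,z];print(x,z,proj(C,P).round(0)[0],'side crop',((proj(S,P)[0]-[180,230])*3).round(0))
side('s8',(255,325,250,350),8)
a=cv2.imread('pics/w8.png')[210:300,230:340];cv2.imwrite('pics/w8c.png',cv2.resize(a,None,fx=6,fy=6,interpolation=cv2.INTER_CUBIC))
```

```text
8 17 [285. 220.] side crop [312. 228.]
8 8 [285. 224.] side crop [313. 222.]
8 0 [285. 228.] side crop [313. 216.]
8 -8 [285. 232.] side crop [314. 211.]
8 -17 [285. 237.] side crop [314. 204.]
0 17 [285. 232.] side crop [321. 222.]
0 8 [285. 236.] side crop [322. 216.]
0 0 [285. 241.] side crop [322. 210.]
0 -8 [285. 245.] side crop [323. 205.]
0 -17 [285. 251.] side crop [323. 198.]
-8 17 [285. 243.] side crop [330. 216.]
-8 8 [285. 248.] side crop [331. 210.]
-8 0 [285. 253.] side crop [331. 204.]
-8 -8 [285. 258.] side crop [332. 198.]
-8 -17 [285. 265.] side crop [332. 192.]
```

View pics/s8.png

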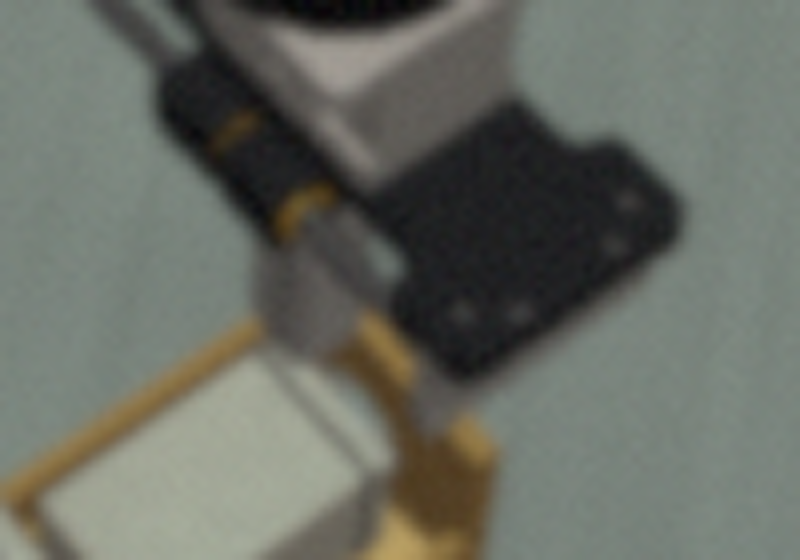

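View pics/w8c.png

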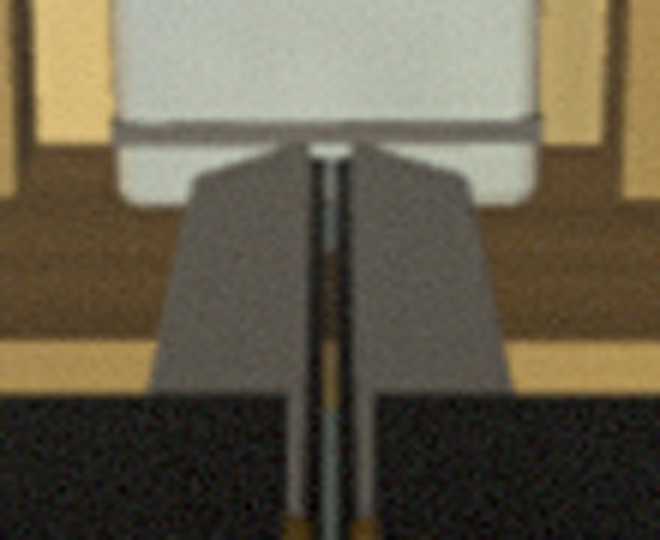

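Both views put the fingertips about 15 mm *behind* the reported TCP, where the briefing says 17 mm ahead. That explains the miss, and also why the medium tin, held only by its top edge, tipped over. From here I'll use tip z = TCP z + 15.

>>> jog_arm(series=[[1,0,0,0,0,0,0],[1,0,0,0,0,0,0],[1,0,0,0,0,0,0],[1,0,0,0,0,0,0],[1,0,0,0,0,0,0],[1,0,0,0,0,0,0],[1,0,0,0,0,0,0],[1,0,0,0,0,0,0],[1,0,0,0,0,0,0],[1,0,0,0,0,0,0],[1,0,0,0,0,0,0],[1,0,0,0,0,0,0]], squeeze=8)

```text
clock: 28.45
eef_pos: [483.7, 190.4, 87.8]
ee_rot: [0.0, 0.903, 0.429, -0.0]
contact_force: [0.7, 1.3, 0.9]
finger_gap: 92.0
```

```bash
python3 -c "
from h import *
plan(483.6,190.5,22,50.77,45)"
```

```text
pos [483.7 190.4  87.8] psi 50.81 tilt [-0.03 -0.02] F [0.7 1.3 0.9] gap 92.0 t 28.4
turn [-0.0002  0.0005  0.0007] rows 1 [-0.0002  0.0005  0.0007]
then shift [ 0.  -0.2 65.8] rows 2 [ 0.02 -0.09 32.9 ]
```

>>> jog_arm(series=[[1,0,0,20,0,0,0],[1,0,0,15,0,0,0],[1,0,0,10,0,0,0],[1,0,0,10,0,0,0],[1,0,0,8,0,0,0],[1,0,0,0,0,0,0],[1,0,0,0,0,0,0]])

```text
clock: 29.15
eef_pos: [484.0, 190.4, 25.0]
ee_rot: [0.0, 0.903, 0.429, -0.0]
contact_force: [-0.2, 0.7, -0.2]
finger_gap: 94.0
```

>>> jog_arm(series=[[0,0,0,0,0,0,0],[0,0,0,0,0,0,0],[0,0,0,0,0,0,0],[0,0,0,0,0,0,0],[0,0,0,0,0,0,0],[0,0,0,0,0,0,0],[0,0,0,0,0,0,0],[0,0,0,0,0,0,0],[0,0,0,0,0,0,0]])

```text
clock: 30.05
eef_pos: [483.7, 190.3, 24.8]
ee_rot: [0.0, 0.903, 0.429, -0.0]
contact_force: [-0.0, 0.3, 1.3]
finger_gap: 49.9
```

>>> jog_arm(series=[[0,0,0,-4,0,0,0],[0,1,0,-8,0,0,0],[0,1,0,-10,0,0,0],[0,2,0,-12,0,0,0],[0,2,0,-15,0,0,0],[0,2,0,-15,0,0,0],[0,2,0,-15,0,0,0],[0,0,0,-15,0,0,0],[0,0,0,-15,0,0,0],[0,0,0,-15,0,0,0],[0,0,0,-15,0,0,0],[0,0,0,0,0,0,0]])

```text
clock: 31.25
eef_pos: [491.8, 198.4, 166.7]
ee_rot: [0.001, 0.903, 0.429, 0.002]
contact_force: [-0.0, -0.0, -1.2]
finger_gap: 50.3
```

```bash
python3 -c "
from h import *
side('s9')
snap('w9')"
```

```text
[490.9 198.2 165.1] 31.3
```

View pics/s9.png

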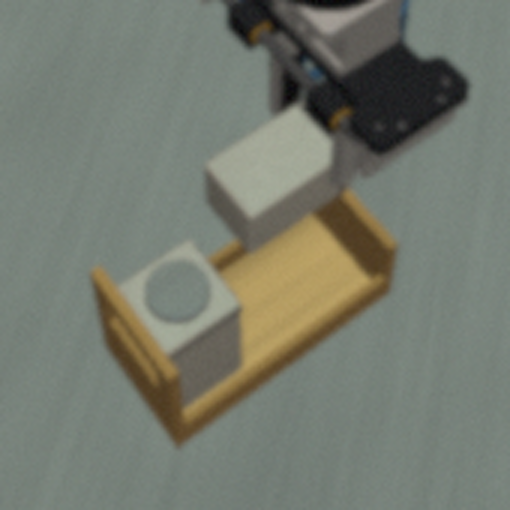

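View pics/w9.png

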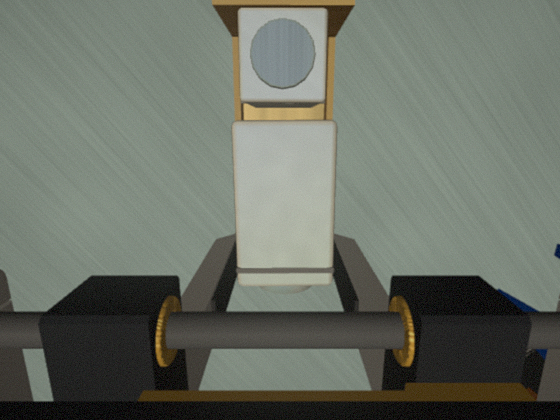

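The tin is held level (no swing at 8 N). I'll lower it a little and ease the squeeze so that it can pivot.

>>> jog_arm(series=[[0,8,0,10,0,0,0],[0,0,0,15,0,0,0],[0,0,0,10,0,0,0],[0,0,0,0,0,0,0]])

```text
clock: 31.75
eef_pos: [492.8, 203.9, 125.3]
ee_rot: [-0.001, 0.903, 0.429, -0.003]
contact_force: [0.3, 0.1, -1.2]
finger_gap: 50.3
```

>>> jog_arm(series=[[0,0,0,0,0,0,0],[0,0,0,0,0,0,0],[0,0,0,0,0,0,0]], squeeze=5)

```text
clock: 32.05
eef_pos: [495.6, 204.4, 129.4]
ee_rot: [0.0, 0.903, 0.429, 0.0]
contact_force: [-0.4, 0.5, -2.7]
finger_gap: 49.7
```

```bash
python3 -c "
from h import *
side('s10')"
```

```text
(no output)
```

View pics/s10.png

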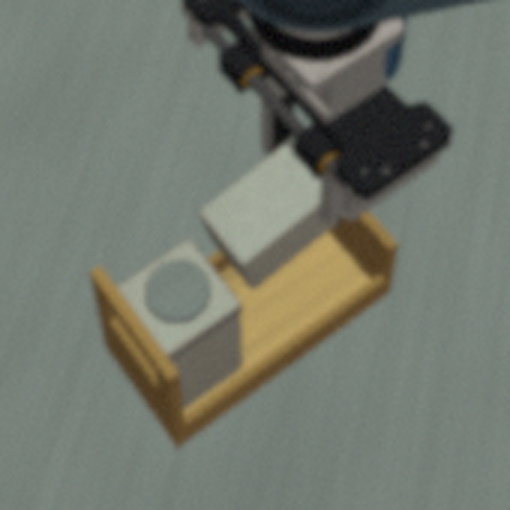

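>>> jog_arm(series=[[0,0,0,0,0,0,0],[0,0,0,0,0,0,0],[0,0,0,0,0,0,0]], squeeze=3.5)

```text
clock: 32.4
eef_pos: [495.1, 204.3, 128.9]
ee_rot: [0.0, 0.903, 0.429, -0.0]
contact_force: [0.3, 0.7, -2.2]
finger_gap: 49.9
```

```bash
python3 -c "
from h import *
side('s11')"
```

```text
(no output)
```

View pics/s11.png

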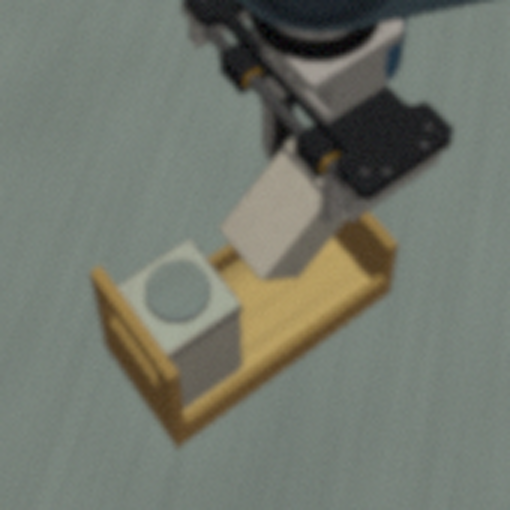

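It is pivoting, now about 45° down. I'll continue.

>>> jog_arm(series=[[0,0,0,0,0,0,0],[0,0,0,0,0,0,0],[0,0,0,0,0,0,0]], squeeze=3.3)

```text
clock: 32.75
eef_pos: [495.1, 204.3, 128.8]
ee_rot: [0.0, 0.903, 0.429, -0.0]
contact_force: [0.5, 0.1, -1.0]
finger_gap: 50.0
```

```bash
python3 -c "
from h import *
side('s12')"
```

```text
(no output)
```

View pics/s12.png

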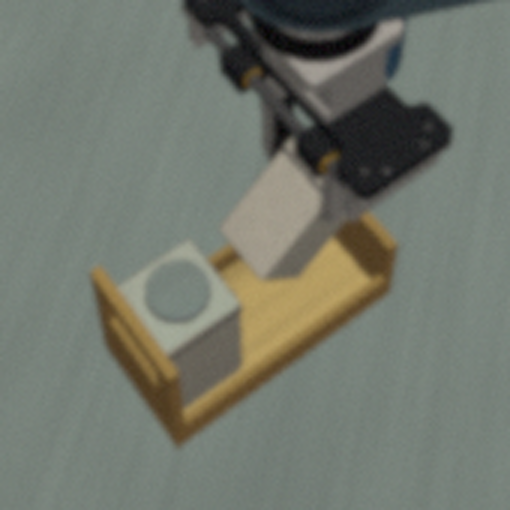

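It has settled at about 45°. I'll lower it until the bottom edge touches the floor, then walk the grip in +x so the tin pivots upright.

>>> jog_arm(series=[[0,0,0,10,0,0,0],[0,0,0,15,0,0,0],[0,0,0,15,0,0,0],[0,0,0,10,0,0,0],[0,0,0,5,0,0,0],[0,0,0,0,0,0,0],[0,0,0,0,0,0,0]], squeeze=4)

```text
clock: 33.5
eef_pos: [495.2, 204.3, 73.9]
ee_rot: [0.0, 0.903, 0.429, -0.0]
contact_force: [-0.1, -0.0, -2.3]
finger_gap: 50.3
```

```bash
python3 -c "
from h import *
side('s13')"
```

```text
(no output)
```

View pics/s13.png

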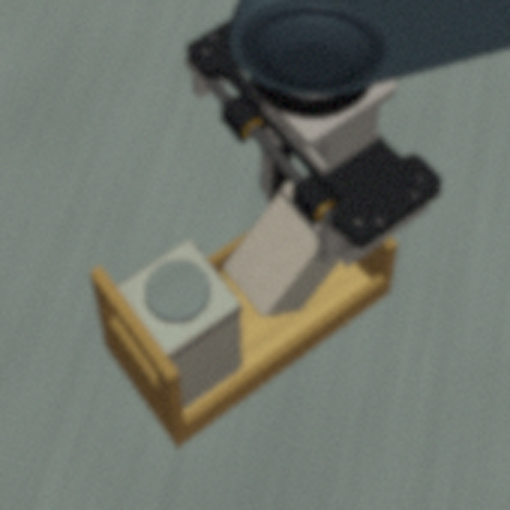

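>>> jog_arm(series=[[0,0,0,3,0,0,0],[0,0,0,3,0,0,0],[0,0,0,3,0,0,0],[0,0,0,0,0,0,0]])

```text
clock: 33.95
eef_pos: [495.2, 204.3, 64.9]
ee_rot: [0.0, 0.903, 0.429, -0.0]
contact_force: [-1.4, 0.0, 0.2]
finger_gap: 50.1
```

>>> jog_arm(series=[[0,0,0,3,0,0,0],[0,0,0,2,0,0,0],[0,0,0,0,0,0,0]])

```text
clock: 34.25
eef_pos: [495.9, 204.8, 60.7]
ee_rot: [-0.0, 0.903, 0.429, 0.001]
contact_force: [-1.2, 0.9, 3.3]
finger_gap: 50.3
```

>>> jog_arm(series=[[0,4,0,-1.5,0,0,0],[0,4,0,-1,0,0,0],[0,4,0,-1,0,0,0],[0,4,0,0,0,0,0],[0,4,0,0,0,0,0],[0,4,0,0,0,0,0],[0,0,0,0,0,0,0]])

```text
clock: 34.95
eef_pos: [510.5, 223.3, 63.1]
ee_rot: [-0.0, 0.903, 0.429, -0.0]
contact_force: [0.6, -0.5, -2.1]
finger_gap: 50.0
```

```bash
python3 -c "
from h import *
side('s14')"
```

```text
(no output)
```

View pics/s14.png

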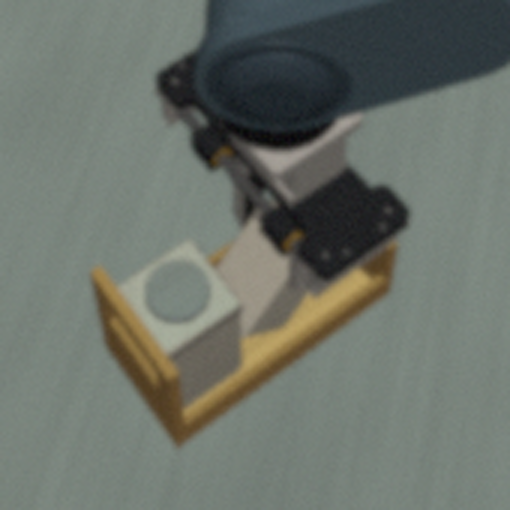

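It is much steeper now, at about 65°. The grip is past the bottom edge, so pressing down should finish the rotation.

>>> jog_arm(series=[[0,0,0,2,0,0,0],[0,0,0,2,0,0,0],[0,0,0,0,0,0,0]])

```text
clock: 35.3
eef_pos: [510.8, 223.1, 60.3]
ee_rot: [-0.0, 0.903, 0.429, 0.0]
contact_force: [-1.7, 1.1, 3.6]
finger_gap: 50.0
```

>>> jog_arm(series=[[0,1,0,2,0,0,0],[0,1,0,2,0,0,0],[0,0,0,0,0,0,0]])

```text
clock: 35.6
eef_pos: [512.1, 224.8, 56.2]
ee_rot: [-0.0, 0.903, 0.429, 0.0]
contact_force: [-1.0, 1.4, 5.2]
finger_gap: 49.8
```

```bash
python3 -c "
from h import *
side('s15')"
```

```text
(no output)
```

View pics/s15.png

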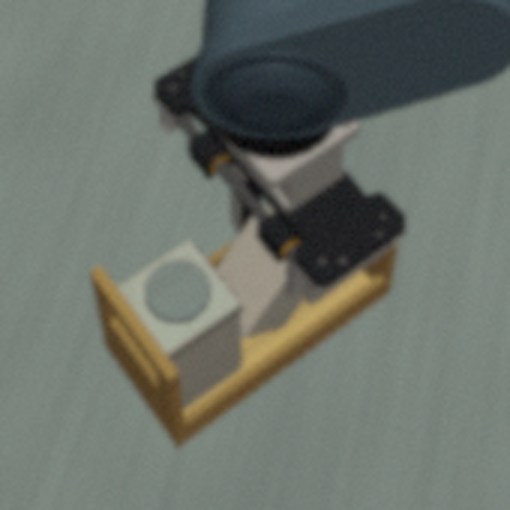

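>>> jog_arm(series=[[0,4,0,-1,0,0,0],[0,4,0,-1,0,0,0],[0,4,0,0,0,0,0],[0,0,0,0,0,0,0]])

```text
clock: 36.05
eef_pos: [519.0, 233.9, 56.7]
ee_rot: [0.0, 0.903, 0.429, -0.001]
contact_force: [-0.3, -0.5, -0.3]
finger_gap: 50.3
```

>>> jog_arm(series=[[0,4,0,0,0,0,0],[0,4,0,0,0,0,0],[0,4,0,0,0,0,0],[0,0,0,0,0,0,0]])

```text
clock: 36.45
eef_pos: [527.0, 243.6, 57.1]
ee_rot: [-0.0, 0.903, 0.429, -0.0]
contact_force: [-0.6, -0.5, -2.4]
finger_gap: 50.3
```

```bash
python3 -c "
from h import *
side('s16');snap('w16')"
```

```text
[527.  243.5  57.1] 36.5
```

View pics/s16.png

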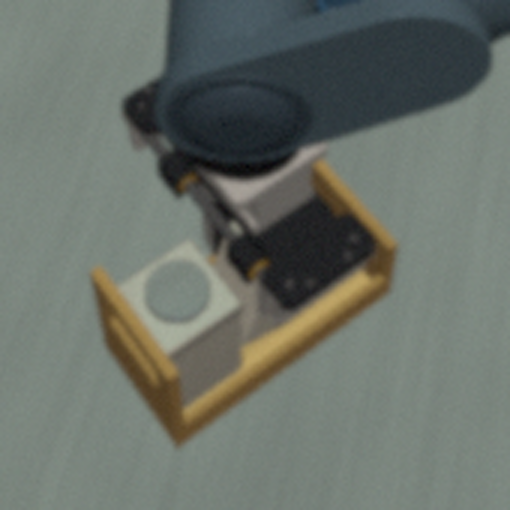

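View pics/w16.png

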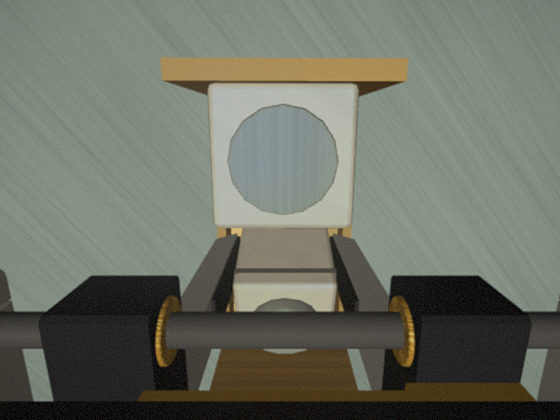

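The tin is nearly upright: its lid faces up at (288,325). I'll press down lightly to seat it.

>>> jog_arm(series=[[0,0,0,2,0,0,0],[0,0,0,1.5,0,0,0],[0,0,0,0,0,0,0]])

```text
clock: 36.85
eef_pos: [527.4, 243.5, 54.5]
ee_rot: [-0.0, 0.903, 0.429, 0.001]
contact_force: [-0.3, 0.5, 2.3]
finger_gap: 50.4
```

>>> jog_arm(series=[[0,2,0,2,0,0,0],[0,2,0,1,0,0,0],[0,0,0,0,0,0,0]])

```text
clock: 37.15
eef_pos: [530.1, 246.5, 51.6]
ee_rot: [0.0, 0.903, 0.429, 0.001]
contact_force: [-0.2, 1.2, 5.4]
finger_gap: 49.7
```

```bash
python3 -c "
from h import *
side('s17',(260,360,210,300),5);snap('w17')"
```

```text
[530.  246.5  51.6] 37.2
```

View pics/s17.png

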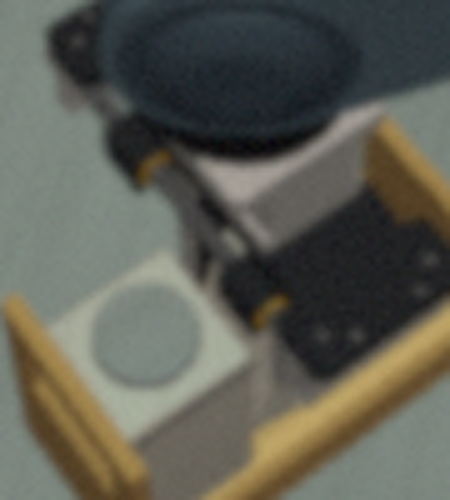

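View pics/w17.png

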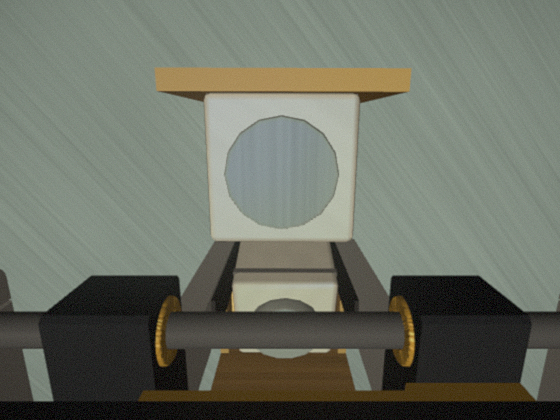

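The geometry fits a tin standing upright: its top face is flat at about 93 mm, spanning x = +6 to -44. I'll release it, back up and check.

>>> jog_arm(series=[[0.75,0,0,0,0,0,0],[0.75,0,0,0,0,0,0],[0.75,0,0,0,0,0,0],[0.75,0,0,0,0,0,0],[0.75,0,0,0,0,0,0],[1,0,0,-20,0,0,0],[1,0,0,-45,0,0,0],[1,0,0,-45,0,0,0],[1,0,0,-45,0,0,0],[1,-20,0,-40,0,0,0],[1,-20,0,0,0,0,0],[1,0,0,0,0,0,0]])

```text
clock: 38.45
eef_pos: [504.0, 214.5, 247.5]
ee_rot: [0.001, 0.904, 0.429, 0.001]
contact_force: [0.5, 0.4, -0.4]
finger_gap: 93.9
```

```bash
python3 -c "
from h import *
snap('w18');plan(524,240,100,50.77)
a=cv2.imread('pics/w18.png')[40:260,200:370]
cv2.imwrite('pics/w18c.png',cv2.resize(a,None,fx=3,fy=3,interpolation=cv2.INTER_CUBIC)[:600])"
```

```text
[504.  214.5 247.5] 38.45
pos [503.8 214.9 246. ] psi 50.76 tilt [ 0.01 -0.  ] F [ 0.4  0.2 -0.1] gap 94.0 t 38.5
turn [ 0.0002 -0.0001 -0.0002] rows 1 [ 0.0002 -0.0001 -0.0002]
then shift [ 32.2  -0.2 146. ] rows 3 [10.72 -0.07 48.66]
```

View pics/w18c.png

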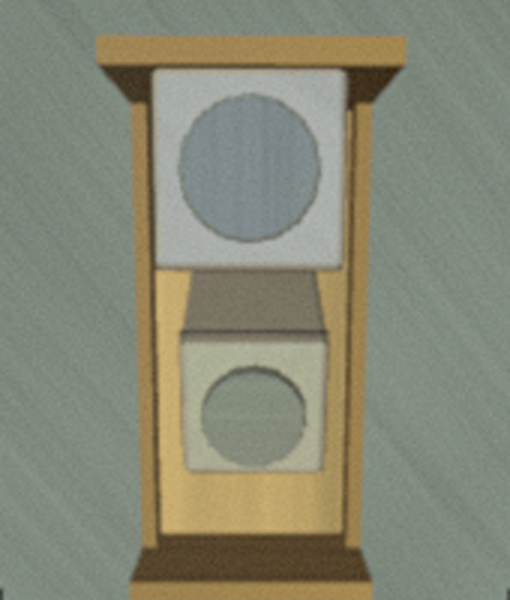

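```bash
python3 - <<'E'
from h import *
s=json.load(open('pics/w18.json'));C=cam('wrist',s)
f=lambda p:(np.array(p,float)+.5)/3-.5+[200,40]
a=np.radians(50.77);E=np.array([[np.cos(a),-np.sin(a)],[np.sin(a),np.cos(a)]])
for n,z,p in [('board in',116,[(98,67),(405,67)]),('large',113,[(154,70),(346,70),(344,268),(154,268)]),('med',93,[(180,335),(327,335),(322,470),(187,470)])]:
    print(n,((ray(C,f(p),z)[:,:2]-[524.7,240.9])@E).round(1).tolist())
E
python3 -c "
from h import *
side('s18',(260,400,180,320),4)"
```

```text
board in [[87.2, 45.7], [87.2, -45.6]]
large [[86.8, 29.3], [86.8, -28.3], [28.8, -28.9], [28.8, 30.7]]
med [[6.2, 24.4], [6.2, -25.4], [-40.6, -24.4], [-40.6, 22.8]]
```

View pics/s18.png

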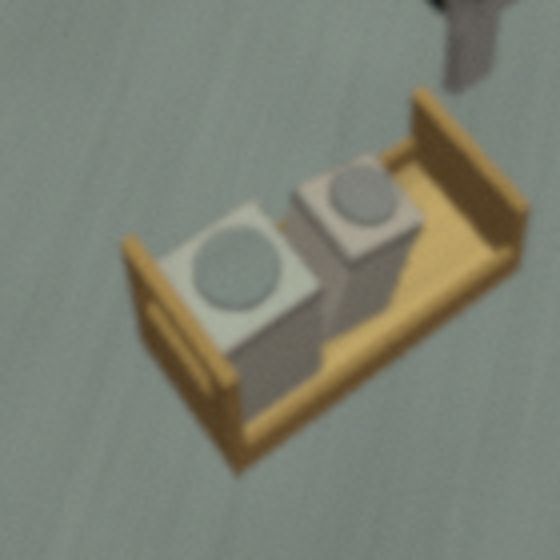

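The medium tin is leaning about 18° toward the low end. Its raised front bottom edge is wedged against the large tin's face. I'll grip it mid-height, slide it clear and let it settle onto its base.

```bash
python3 -c "
from h import *
plan(524.7-8*.6325,240.9-8*.7746,110,50.77,45)"
```

```text
pos [503.7 215.2 245.1] psi 50.78 tilt [-0.08 -0.02] F [ 0.2 -0.3  0.1] gap 94.2 t 38.5
turn [-0.0009  0.0011  0.0002] rows 1 [-0.0009  0.0011  0.0002]
then shift [ 25.2  -0.  135.1] rows 4 [ 6.3  -0.   33.77]
```

>>> jog_arm(series=[[1,25,0,0,0,0,0],[1,0,0,45,0,0,0],[1,0,0,45,0,0,0],[1,0,0,45,0,0,0],[1,0,0,40,0,0,0],[1,0,0,25,0,0,0],[1,0,0,16,0,0,0],[1,0,0,0,0,0,0],[1,0,0,0,0,0,0]], squeeze=15)

```text
clock: 39.45
eef_pos: [520.3, 234.8, 30.2]
ee_rot: [0.0, 0.903, 0.429, -0.0]
contact_force: [0.3, 0.6, 0.0]
finger_gap: 94.2
```

>>> jog_arm(series=[[0,0,0,0,0,0,0],[0,0,0,0,0,0,0],[0,0,0,0,0,0,0],[0,0,0,0,0,0,0],[0,0,0,0,0,0,0],[0,0,0,0,0,0,0],[0,0,0,0,0,0,0],[0,0,0,0,0,0,0]])

```text
clock: 40.25
eef_pos: [519.7, 234.5, 29.9]
ee_rot: [0.0, 0.903, 0.429, -0.0]
contact_force: [-1.6, -0.3, 0.8]
finger_gap: 49.9
```

>>> jog_arm(series=[[0,0,0,-5,0,0,0],[0,0,0,-8,0,0,0],[0,-8,0,-4,0,0,0],[0,-12,0,0,0,0,0],[0,-12,0,0,0,0,0],[0,0,0,0,0,0,0],[0,0,0,0,0,-0.1,0],[0,0,0,0,0,-0.1,0],[0,0,0,0,0,-0.1,0],[0,0,0,0,0,0,0],[0,0,0,0,0,0,0]], squeeze=20)

```text
clock: 41.35
eef_pos: [499.2, 209.8, 46.1]
ee_rot: [0.064, 0.893, 0.424, -0.135]
contact_force: [0.2, -0.9, -2.1]
finger_gap: 50.0
```

```bash
python3 -c "
from h import *
side('s19',(260,400,180,320),4);snap('w19');plan(0,0,0,50.77)"
```

```text
[499.  209.5  46.4] 41.4
pos [499.  209.3  46.7] psi 50.79 tilt [-10.72 -13.09] F [-0.1 -0.1 -1.8] gap 49.9 t 41.5
turn [-0.0006  0.2998  0.0003] rows 3 [-0.0002  0.0999  0.0001]
then shift [-477.7 -254.1   46.7] rows 11 [-43.43 -23.1    4.24]
```

View pics/s19.png

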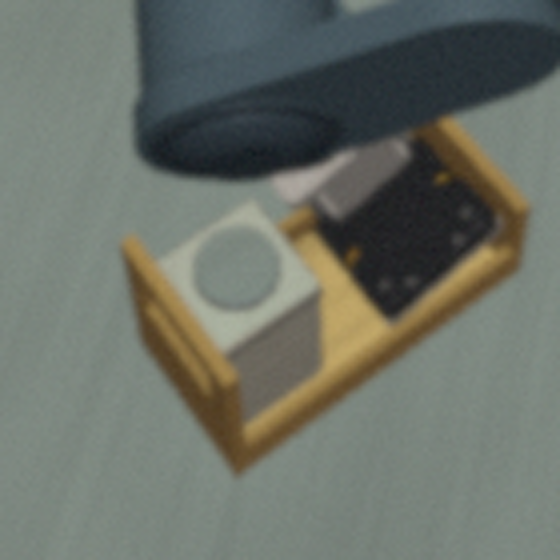

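View pics/w19.png

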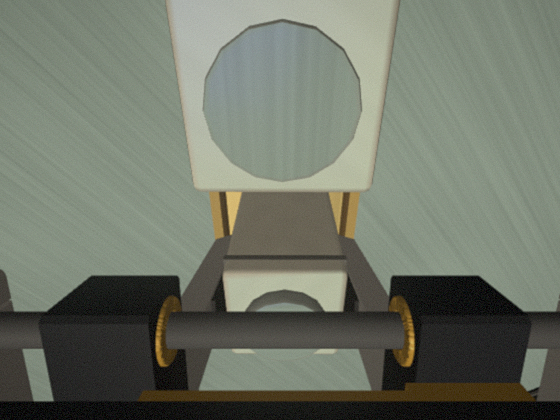

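>>> jog_arm(series=[[0,1.2,0,3.8,0,0,0],[0,0.6,0,1.9,0,0,0],[0,0.6,0,1.9,0,0,0],[0,0,0,0,0,0,0]])

```text
clock: 41.85
eef_pos: [499.2, 209.5, 38.5]
ee_rot: [0.064, 0.893, 0.424, -0.136]
contact_force: [-0.0, 1.0, -1.5]
finger_gap: 49.9
```

>>> jog_arm(series=[[0,0.6,0,1.9,0,0,0],[0,0.6,0,1.9,0,0,0],[0,0,0,0,0,0,0]])

```text
clock: 42.15
eef_pos: [499.2, 209.7, 34.5]
ee_rot: [0.064, 0.893, 0.424, -0.136]
contact_force: [-0.1, 0.5, -2.6]
finger_gap: 49.9
```

>>> jog_arm(series=[[0,0.6,0,1.9,0,0,0],[0,0,0,0,0,0,0]])

```text
clock: 42.35
eef_pos: [499.4, 209.7, 32.6]
ee_rot: [0.064, 0.893, 0.424, -0.135]
contact_force: [-0.4, -0.1, -2.0]
finger_gap: 49.9
```

>>> jog_arm(series=[[0,0.6,0,1.9,0,0,0],[0,0.3,0,1,0,0,0],[0,0,0,0,0,0,0]])

```text
clock: 42.65
eef_pos: [499.4, 209.7, 29.6]
ee_rot: [0.064, 0.893, 0.424, -0.135]
contact_force: [-0.2, 0.1, -2.2]
finger_gap: 50.2
```

>>> jog_arm(series=[[0,0.6,0,1.9,0,0,0],[0,0.3,0,1,0,0,0],[0,0,0,0,0,0,0]])

```text
clock: 42.95
eef_pos: [499.5, 209.8, 26.7]
ee_rot: [0.064, 0.893, 0.424, -0.135]
contact_force: [-0.2, -0.0, -1.3]
finger_gap: 49.9
```

>>> jog_arm(series=[[0,0.3,0,1,0,0,0],[0,0.3,0,1,0,0,0],[0,0,0,0,0,0,0]])

```text
clock: 43.25
eef_pos: [499.7, 209.8, 26.5]
ee_rot: [0.064, 0.893, 0.424, -0.136]
contact_force: [-3.5, -0.4, 8.5]
finger_gap: 49.8
```

>>> jog_arm(series=[[0,-0.3,0,-1,0,0,0],[0.8,0,0,0,0,0,0],[0.8,0,0,0,0,0,0],[0.8,0,0,0,0,0,0],[0.8,0,0,0,0,0,0],[0.8,0,0,0,0,0,0],[1,-3,0,-10,0,0,0],[1,-12,0,-40,0,0,0],[1,-12,0,-40,0,0,0],[1,-12,0,-40,0,0.1,0],[1,-6,0,-40,0,0.1,0],[1,0,0,-40,0,0.1,0]])

```text
clock: 44.45
eef_pos: [504.4, 215.7, 244.7]
ee_rot: [-0.0, 0.903, 0.429, 0.003]
contact_force: [0.7, 0.1, 0.1]
finger_gap: 93.9
```

>>> jog_arm(series=[[1,0,0,0,0,0,0],[1,0,0,0,0,0,0]])

```text
clock: 44.65
eef_pos: [504.5, 215.2, 243.5]
ee_rot: [0.001, 0.903, 0.429, 0.001]
contact_force: [-0.3, 0.5, -0.4]
finger_gap: 94.0
```

```bash
python3 -c "
from h import *
snap('w20');side('s20',(260,400,180,320),4);plan(524,240,100,50.77)
a=cv2.imread('pics/w20.png')[0:260,180:390]
cv2.imwrite('pics/w20c.png',cv2.resize(a,None,fx=2.2,fy=2.2,interpolation=cv2.INTER_CUBIC)[:600])"
```

```text
[504.5 215.2 243.5] 44.65
pos [503.4 215.3 240.3] psi 50.82 tilt [-0.19 -0.07] F [ 0.3 -0.  -0.4] gap 94.0 t 44.8
turn [-0.0018  0.003   0.0009] rows 1 [-0.0018  0.003   0.0009]
then shift [ 32.1   0.3 140.3] rows 3 [10.7   0.11 46.75]
```

View pics/w20c.png

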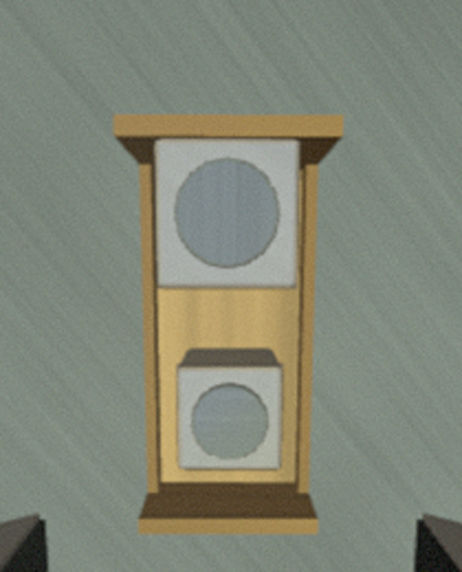

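View pics/s20.png

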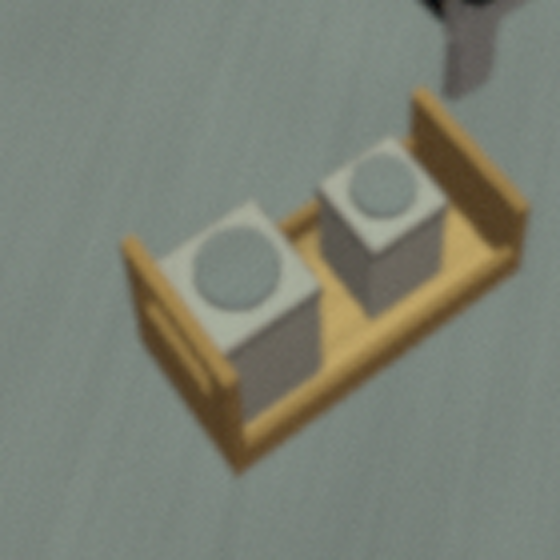

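The medium tin is now standing upright. I'll measure it, then regrip it with real finger depth.

Run:
```python
from h import *
s=json.load(open('pics/w20.json'));C=cam('wrist',s)
f=lambda p:(np.array(p,float)+.5)/2.2-.5+[180,0]
a=np.radians(50.77);E=np.array([[np.cos(a),-np.sin(a)],[np.sin(a),np.cos(a)]])
for n,z,p in [('board in',116,[(115,136),(343,136)]),('large',113,[(155,140),(299,140),(296,287),(158,287)]),('med',93,[(178,366),(282,366),(280,468),(180,468)])]:
    print(n,((ray(C,f(p),z)[:,:2]-[524.7,240.9])@E).round(1).tolist())
plan(524.7-37*.6325,240.9-37*.7746,110,50.77)
```

```text
board in [[87.8, 45.5], [87.9, -45.8]]
large [[86.8, 29.8], [86.8, -28.5], [28.7, -28.5], [28.7, 29.9]]
med [[-7.4, 23.4], [-7.4, -24.6], [-56.2, -24.4], [-56.1, 23.3]]
pos [503.4 215.3 240.3] psi 50.82 tilt [-0.19 -0.07] F [ 0.3 -0.  -0.4] gap 94.0 t 44.8
turn [-0.0018  0.003   0.0009] rows 1 [-0.0018  0.003   0.0009]
then shift [ -3.7   0.3 130.3] rows 3 [-1.25  0.1  43.42]
```

>>> jog_arm(series=[[1,1.5,0,0,-0.0018,0.003,0],[1,0,0,45,0,0,0],[1,0,0,45,0,0,0],[1,0,0,45,0,0,0],[1,0,0,40,0,0,0],[1,0,0,25,0,0,0],[1,0,0,10,0,0,0],[1,0,0,0,0,0,0],[1,0,0,0,0,0,0]], squeeze=30)

```text
clock: 45.65
eef_pos: [506.6, 217.1, 32.5]
ee_rot: [0.0, 0.903, 0.429, 0.002]
contact_force: [-0.1, 0.1, 0.3]
finger_gap: 93.8
```

>>> jog_arm(series=[[0,0,0,0,0,0,0],[0,0,0,0,0,0,0],[0,0,0,0,0,0,0],[0,0,0,0,0,0,0],[0,0,0,0,0,0,0],[0,0,0,0,0,0,0],[0,0,0,0,0,0,0],[0,0,0,0,0,0,0]])

```text
clock: 46.45
eef_pos: [505.7, 216.8, 31.7]
ee_rot: [0.0, 0.903, 0.429, 0.001]
contact_force: [0.1, 0.2, 0.7]
finger_gap: 49.9
```

>>> jog_arm(series=[[0,0,0,-1.5,0,0,0],[0,5,0,0,0,0,0],[0,8,0,0,0,0,0],[0,8,0,0,0,0,0],[0,7,0,0,0,0,0],[0,4,0,0,0,0,0],[0,1,0,0,0,0,0],[0,0,0,0,0,0,0],[0,0,0,0,0,0,0]])

```text
clock: 47.35
eef_pos: [526.4, 242.2, 33.1]
ee_rot: [0.0, 0.903, 0.429, 0.001]
contact_force: [-0.3, 0.3, -1.8]
finger_gap: 50.0
```

>>> jog_arm(series=[[0,1,0,0.5,0,0,0],[0,1,0,0.5,0,0,0],[0,0,0,0,0,0,0]])

```text
clock: 47.65
eef_pos: [527.8, 243.9, 32.1]
ee_rot: [0.0, 0.903, 0.429, 0.001]
contact_force: [0.1, -0.2, -1.7]
finger_gap: 49.8
```

>>> jog_arm(series=[[0,1,0,0,0,0,0],[0,1,0,0,0,0,0],[0,0,0,0,0,0,0]])

```text
clock: 47.95
eef_pos: [528.3, 244.5, 32.1]
ee_rot: [0.001, 0.903, 0.429, -0.0]
contact_force: [-4.3, -5.7, 2.1]
finger_gap: 49.8
```

>>> jog_arm(series=[[0,1,0,0,0,0,0],[0,0,0,0,0,0,0]])

```text
clock: 48.15
eef_pos: [528.1, 244.4, 32.0]
ee_rot: [0.001, 0.903, 0.429, -0.002]
contact_force: [-5.9, -8.3, 4.3]
finger_gap: 49.5
```

>>> jog_arm(series=[[0,-2,0,0.3,0,0,0],[0,0,0,0.5,0,0,0],[0,0,0,0,0,0,0]])

```text
clock: 48.45
eef_pos: [528.4, 244.4, 31.7]
ee_rot: [0.0, 0.903, 0.429, 0.001]
contact_force: [-2.6, -2.7, 2.7]
finger_gap: 50.0
```

>>> jog_arm(series=[[0.8,0,0,0,0,0,0],[0.8,0,0,0,0,0,0],[0.8,0,0,0,0,0,0],[0.8,0,0,0,0,0,0],[0.8,0,0,0,0,0,0],[1,0,0,-20,0,0,0],[1,0,0,-45,0,0,0],[1,0,0,-45,0,0,0],[1,0,0,-45,0,0,0],[1,-20,0,-40,0,0,0],[1,-20,0,-15,0,0,0],[1,0,0,0,0,0,0]])

```text
clock: 49.65
eef_pos: [503.7, 213.1, 244.9]
ee_rot: [0.001, 0.904, 0.429, 0.005]
contact_force: [0.4, 0.4, -0.6]
finger_gap: 94.1
```

```bash
python3 -c "
from h import *
snap('w21');plan(675.5,-309.7,220,90,45)
a=cv2.imread('pics/w21.png')[0:260,180:390]
cv2.imwrite('pics/w21c.png',cv2.resize(a,None,fx=2.2,fy=2.2,interpolation=cv2.INTER_CUBIC)[:600])"
```

```text
[503.7 213.1 244.9] 49.65
pos [503.1 213.4 242.5] psi 50.76 tilt [0.33 0.1 ] F [ 1.   0.2 -0.4] gap 93.9 t 49.7
turn [ 0.005  -0.0036 -0.6849] rows 5 [ 0.001  -0.0007 -0.137 ]
then shift [-523.1  172.4   22.5] rows 13 [-40.24  13.26   1.73]
```

View pics/w21c.png

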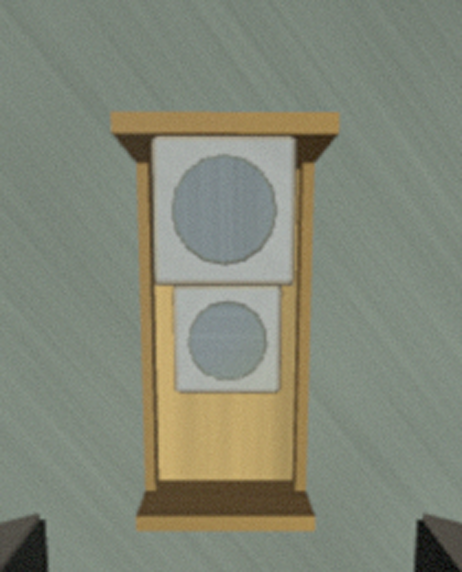

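The medium tin stands upright against the large one. Now for the small tin.

>>> jog_arm(series=[[1,0,0,0,0.001,0,-0.137],[1,0,0,0,0.001,0,-0.137],[1,0,0,0,0.001,0,-0.137],[1,0,0,0,0.001,0,-0.137],[1,0,0,0,0.001,0,-0.137],[1,-40,13.2,0,0,0,0],[1,-40,13.2,0,0,0,0],[1,-40,13.2,0,0,0,0],[1,-40,13.2,0,0,0,0],[1,-40,13.2,0,0,0,0],[1,-40,13.2,0,0,0,0],[1,-40,13.2,0,0,0,0]], squeeze=30)

```text
clock: 50.9
eef_pos: [595.3, -67.4, 237.7]
ee_rot: [-0.003, 0.707, 0.708, -0.0]
contact_force: [-0.0, 0.3, 0.1]
finger_gap: 94.0
```

>>> jog_arm(series=[[1,-40,13.2,0,0,0,0],[1,-40,13.2,0,0,0,0],[1,-40,13.2,0,0,0,0],[1,-40,13.2,0,0,0,0],[1,-40,13.2,0,0,0,0],[1,-40,13.2,0,0,0,0],[1,0,0,40,0,0,0],[1,0,0,20,0,0,0],[1,0,0,0,0,0,0],[1,0,0,0,0,0,0]])

```text
clock: 51.9
eef_pos: [674.5, -305.5, 177.8]
ee_rot: [-0.003, 0.707, 0.708, 0.0]
contact_force: [0.3, 0.1, 0.1]
finger_gap: 94.0
```

```bash
python3 -c "
from h import *
snap('w22');plan(675.2,-309.7,17,90,40)"
```

```text
[ 674.5 -305.5  177.8] 51.9
pos [ 675.2 -305.9  179.9] psi 90.09 tilt [-0.08  0.14] F [-1.  -0.5  1.1] gap 93.9 t 52.0
turn [-0.0015 -0.0024  0.0016] rows 1 [-0.0015 -0.0024  0.0016]
then shift [ -3.8  -0.  162.9] rows 5 [-0.76 -0.01 32.57]
```

View pics/w22.png

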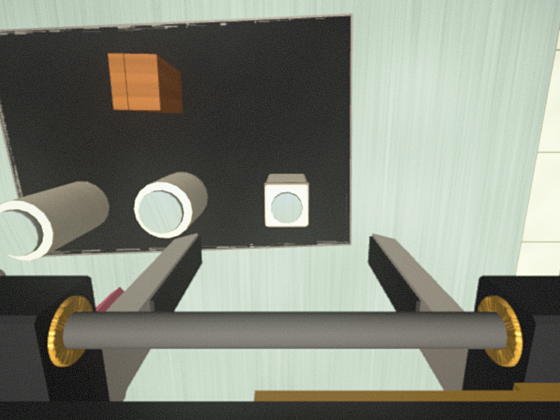

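```bash
python3 -c "
from h import *
tops('w22',[('small',(287,205),74)],195,30)"
```

```text
small [ 675.2 -309.2] [38.3 37.2] yaw 0.2 crate xy -330.9 -464.4
```

>>> jog_arm(series=[[1,-3.7,0,0,-0.0015,-0.0024,0],[1,0,0,0,0,0,0],[1,0,0,40,0,0,0],[1,0,0,40,0,0,0],[1,0,0,40,0,0,0],[1,0,0,30,0,0,0],[1,0,0,12,0,0,0],[1,0,0,0,0,0,0],[1,0,0,0,0,0,0]])

```text
clock: 52.85
eef_pos: [676.0, -310.7, 20.1]
ee_rot: [0.002, 0.707, 0.707, 0.0]
contact_force: [0.5, -0.1, 0.9]
finger_gap: 94.0
```

>>> jog_arm(series=[[0,0,0,0,0,0,0],[0,0,0,0,0,0,0],[0,0,0,0,0,0,0],[0,0,0,0,0,0,0],[0,0,0,0,0,0,0],[0,0,0,0,0,0,0],[0,0,0,0,0,0,0],[0,0,0,0,0,0,0],[0,0,0,0,0,0,0]])

```text
clock: 53.75
eef_pos: [674.7, -309.9, 17.7]
ee_rot: [-0.0, 0.707, 0.707, -0.0]
contact_force: [1.0, -0.5, -1.5]
finger_gap: 39.9
```

>>> jog_arm(series=[[0,0,0,-10,0,0,0],[0,0,0,-40,0,0,0],[0,0,0,-45,0,0,0],[0,0,0,-45,0,0,0],[0,0,0,-45,0,0,0],[0,0,0,0,0,0,0.137],[0,0,0,0,0,0,0.137],[0,0,0,0,0,0,0.137],[0,0,0,0,0,0,0.137],[0,0,0,0,0,0,0.137],[0,0,0,0,0,0,0],[0,0,0,0,0,0,0]])

```text
clock: 54.95
eef_pos: [674.4, -309.8, 202.7]
ee_rot: [-0.0, 0.903, 0.43, -0.0]
contact_force: [0.9, 0.1, -1.7]
finger_gap: 39.9
```

```bash
python3 -c "
from h import *
plan(496.2,206,205,50.77,45)"
```

```text
pos [ 674.4 -309.8  202.7] psi 50.97 tilt [-0.04  0.02] F [ 0.9  0.1 -1.7] gap 39.9 t 55.0
turn [-0.0008  0.0002  0.0035] rows 1 [-0.0008  0.0002  0.0035]
then shift [ 286.8 -464.2   -2.3] rows 13 [ 22.06 -35.71  -0.17]
```

>>> jog_arm(series=[[0,22,-35.7,0,0,0,0.0035],[0,22,-35.7,0,0,0,0],[0,22,-35.7,0,0,0,0],[0,22,-35.7,0,0,0,0],[0,22,-35.7,0,0,0,0],[0,22,-35.7,0,0,0,0],[0,22,-35.7,0,0,0,0],[0,22,-35.7,0,0,0,0],[0,22,-35.7,0,0,0,0],[0,22,-35.7,0,0,0,0],[0,22,-35.7,0,0,0,0],[0,22,-35.7,0,0,0,0]])

```text
clock: 56.15
eef_pos: [510.1, 167.4, 203.2]
ee_rot: [-0.0, 0.904, 0.428, 0.0]
contact_force: [0.4, -0.7, -1.6]
finger_gap: 39.7
```

>>> jog_arm(series=[[0,15,-25,0,0,0,0],[0,0,0,0,0,0,0],[0,0,0,0,0,0,0],[0,0,0,0,0,0,0]])

```text
clock: 56.55
eef_pos: [501.5, 192.6, 202.9]
ee_rot: [0.0, 0.904, 0.427, -0.0]
contact_force: [0.3, -0.6, -2.0]
finger_gap: 39.8
```

```bash
python3 -c "
from h import *
plan(496.2,206,110,50.77,45)"
```

```text
pos [501.5 192.6 202.9] psi 50.61 tilt [-0.01 -0.01] F [ 0.3 -0.6 -2. ] gap 39.8 t 56.5
turn [ 0.      0.0002 -0.0028] rows 1 [ 0.      0.0002 -0.0028]
then shift [  7.  -12.5  92.9] rows 3 [ 2.34 -4.18 30.97]
```

>>> jog_arm(series=[[0,7,-12.5,0,0,0,-0.0028],[0,0,0,0,0,0,0],[0,0,0,40,0,0,0],[0,0,0,40,0,0,0],[0,0,0,40,0,0,0],[0,0,0,35,0,0,0],[0,0,0,18,0,0,0],[0,0,0,0,0,0,0],[0,0,0,0,0,0,0],[0,0,0,0,0,0,0]])

```text
clock: 57.55
eef_pos: [497.5, 207.0, 31.7]
ee_rot: [0.0, 0.903, 0.429, 0.002]
contact_force: [-1.1, -0.4, -2.4]
finger_gap: 39.9
```

```bash
python3 -c "
from h import *
plan(496.2,206,20,50.77,45)"
```

```text
pos [497.5 207.   31.7] psi 50.77 tilt [0.18 0.04] F [-1.1 -0.4 -2.4] gap 39.9 t 57.5
turn [ 0.0019 -0.0025 -0.0001] rows 1 [ 0.0019 -0.0025 -0.0001]
then shift [-1.6 -0.4 11.7] rows 1 [-1.64 -0.39 11.68]
```

>>> jog_arm(series=[[0,-1.5,0,6,0.0019,-0.0025,0],[0,0,0,3,0,0,0],[0,0,0,1,0,0,0],[0,0,0,0,0,0,0],[0,0,0,0,0,0,0]])

```text
clock: 58.05
eef_pos: [495.0, 205.7, 19.9]
ee_rot: [-0.0, 0.903, 0.429, -0.002]
contact_force: [-1.0, 0.3, -2.3]
finger_gap: 39.9
```

>>> jog_arm(series=[[0,1,0,0,0,0,0],[0,1,0,0,0,0,0],[0,1,0,0,0,0,0],[0,0,0,0,0,0,0]])

```text
clock: 58.45
eef_pos: [496.9, 208.1, 19.8]
ee_rot: [-0.0, 0.903, 0.429, -0.002]
contact_force: [-0.2, 0.2, -3.1]
finger_gap: 39.9
```

>>> jog_arm(series=[[0,1,0,0,0,0,0],[0,1,0,0,0,0,0],[0,0,0,0,0,0,0]])

```text
clock: 58.75
eef_pos: [497.7, 209.1, 19.7]
ee_rot: [-0.0, 0.903, 0.429, -0.002]
contact_force: [-2.7, -2.8, -0.6]
finger_gap: 39.7
```

>>> jog_arm(series=[[0,1,0,0,0,0,0],[0,1,0,0,0,0,0],[0,0,0,0,0,0,0]])

```text
clock: 59.05
eef_pos: [497.6, 209.2, 19.7]
ee_rot: [0.0, 0.903, 0.429, -0.005]
contact_force: [-9.5, -10.5, 7.8]
finger_gap: 39.9
```

>>> jog_arm(series=[[0,-3,0,0.3,0,0,0],[0,0,0,0.3,0,0,0],[0.8,0,0,0,0,0,0],[0.8,0,0,0,0,0,0],[0.8,0,0,0,0,0,0],[0.8,0,0,0,0,0,0],[0.8,0,0,0,0,0,0],[0.8,0,0,0,0,0,0]])

```text
clock: 59.85
eef_pos: [497.5, 208.8, 19.2]
ee_rot: [-0.0, 0.903, 0.429, -0.002]
contact_force: [-0.4, 0.0, -1.2]
finger_gap: 75.1
```

>>> jog_arm(series=[[1,0,0,-20,0,0,0],[1,0,0,-45,0,0,0],[1,0,0,-45,0,0,0],[1,0,0,-45,0,0,0],[1,0,0,-40,0,0,0],[1,0,0,-30,0,0,0],[1,0,0,0,0,0,0],[1,0,0,0,0,0,0]])

```text
clock: 60.65
eef_pos: [498.2, 208.8, 244.0]
ee_rot: [-0.0, 0.903, 0.429, -0.001]
contact_force: [-0.7, -0.1, -1.0]
finger_gap: 94.2
```

```bash
python3 -c "
from h import *
snap('w23');plan(560.6,-208,220,0,45)
a=cv2.imread('pics/w23.png')[0:260,180:390]
cv2.imwrite('pics/w23c.png',cv2.resize(a,None,fx=2.2,fy=2.2,interpolation=cv2.INTER_CUBIC)[:600])"
```

```text
[498.2 208.8 244. ] 60.65
pos [497.4 208.7 242.5] psi 50.77 tilt [-0.33 -0.06] F [ 0.3 -0.   0.7] gap 94.1 t 60.7
turn [-0.0015  0.0059  0.8861] rows 7 [-0.0002  0.0008  0.1266]
then shift [ 63.2 416.7  22.5] rows 10 [ 6.32 41.67  2.25]
```

View pics/w23c.png

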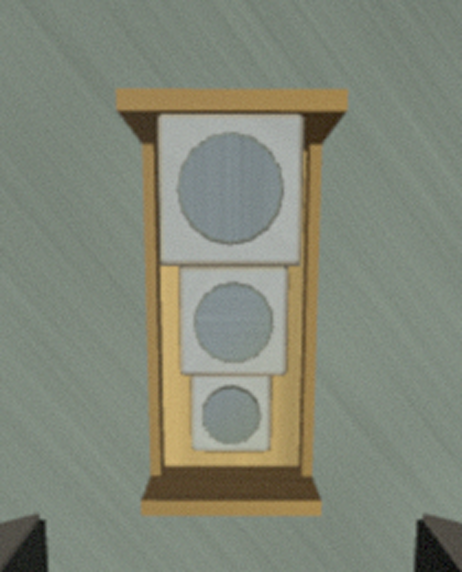

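All three tins stand upright in contact, in the right order, with a gap left at the low end. Next is the wedge, the brown one, which showed at (254,186) in the first wrist view.

Run:
```python
from h import *
s=json.load(open('pics/w23.json'));C=cam('wrist',s)
f=lambda p:(np.array(p,float)+.5)/2.2-.5+[180,0]
a=np.radians(50.77);E=np.array([[np.cos(a),-np.sin(a)],[np.sin(a),np.cos(a)]])
for n,z,p in [('board in',116,[(118,111),(346,111)]),('large',113,[(158,114),(302,114),(300,264),(161,264)]),('med',93,[(179,267),(287,267),(286,374),(182,374)]),('small',76,[(191,376),(271,376),(270,451),(192,451)]),('low in',76,[(145,500),(320,500)])]:
    print(n,((ray(C,f(p),z)[:,:2]-[524.7,240.9])@E).round(1).tolist())
```

```text
board in [[87.7, 45.3], [87.6, -45.2]]
large [[87.1, 29.7], [87.1, -28.0], [28.7, -28.6], [28.7, 29.9]]
med [[27.4, 23.7], [27.4, -24.6], [-20.7, -25.0], [-20.7, 23.1]]
small [[-24.1, 19.9], [-24.1, -19.0], [-61.7, -19.0], [-61.7, 19.9]]
low in [[-87.4, 44.1], [-87.3, -44.6]]
```

>>> jog_arm(series=[[1,0,0,0,0,0.001,0.1266],[1,0,0,0,0,0.001,0.1266],[1,0,0,0,0,0.001,0.1266],[1,0,0,0,0,0.001,0.1266],[1,0,0,0,0,0.001,0.1266],[1,0,0,0,0,0.001,0.1266],[1,0,0,0,0,0,0.1266],[1,6,41.7,0,0,0,0],[1,6,41.7,0,0,0,0],[1,6,41.7,0,0,0,0],[1,6,41.7,0,0,0,0],[1,6,41.7,0,0,0,0]])

```text
clock: 61.9
eef_pos: [526.9, -1.0, 241.0]
ee_rot: [-0.002, 1.0, -0.0, -0.001]
contact_force: [0.7, 0.6, 0.3]
finger_gap: 94.0
```

>>> jog_arm(series=[[1,6,41.7,0,0,0,0],[1,6,41.7,0,0,0,0],[1,6,41.7,0,0,0,0],[1,0,41.7,0,0,0,0],[1,0,41.7,0,0,0,0],[1,0,0,30,0,0,0],[1,0,0,0,0,0,0],[1,0,0,0,0,0,0]])

```text
clock: 62.7
eef_pos: [545.0, -207.1, 211.1]
ee_rot: [-0.002, 1.0, 0.0, -0.001]
contact_force: [0.2, 0.5, 0.3]
finger_gap: 93.9
```

```bash
python3 -c "
from h import *
snap('w24');plan(560.6,-208,46,0,40)"
```

```text
[ 545.  -207.1  211.1] 62.7
pos [ 545.9 -207.2  212.6] psi 0.05 tilt [0.01 0.19] F [-0.6 -0.  -0.2] gap 94.0 t 62.8
turn [-0.0033 -0.0001  0.0008] rows 1 [-0.0033 -0.0001  0.0008]
then shift [ 14.7   0.8 166.6] rows 5 [ 2.95  0.16 33.33]
```

View pics/w24.png

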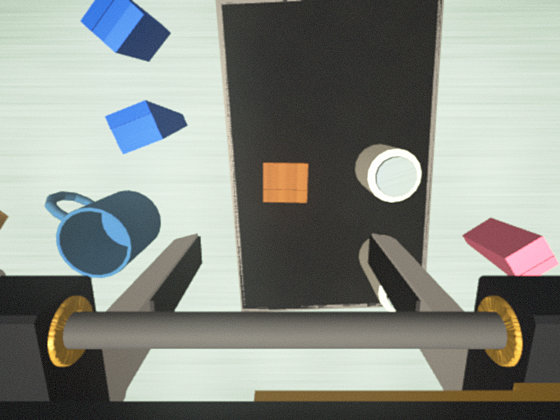

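Run:
```python
from h import *
s=json.load(open('pics/w24.json'));C=cam('wrist',s)
im=cv2.imread('pics/w24.png');hsv=cv2.cvtColor(im,cv2.COLOR_BGR2HSV)
m=((hsv[:,:,1]>120)&(hsv[:,:,0]<20)&(im[:,:,2]>60)).astype(np.uint8);m[:, :230]=0;m[:,340:]=0;m[:130]=0;m[230:]=0
c=max(cv2.findContours(m,0,1)[0],key=cv2.contourArea)
P=ray(C,c[:,0],101)[:,:2].astype(np.float32);print(cv2.minAreaRect(P))
for r in (163,189,204): print(ray(C,[(285,r)],101))
a=im[150:215,250:320];cv2.imwrite('pics/w24c.png',cv2.resize(a,None,fx=7,fy=7,interpolation=cv2.INTER_CUBIC))
```

```text
((560.2552490234375, -207.40469360351562), (40.521671295166016, 37.66560745239258), 89.1072998046875)
[[ 577.98791189 -207.06317212  101.        ]]
[[ 554.33096357 -207.07225463  101.        ]]
[[ 540.26430136 -207.07765518  101.        ]]
```

View pics/w24c.png

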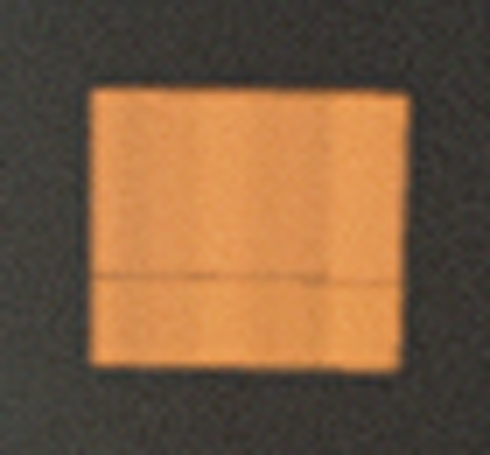

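The wedge is confirmed: the brown top measures 40.5 x 37.7 mm and is centred at (560, -207).

>>> jog_arm(series=[[1,14.3,0.2,0,-0.0033,0,0.008],[1,0,0,0,0,0,0],[1,0,0,45,0,0,0],[1,0,0,45,0,0,0],[1,0,0,40,0,0,0],[1,0,0,25,0,0,0],[1,0,0,11,0,0,0],[1,0,0,0,0,0,0],[1,0,0,0,0,0,0]], squeeze=40)

```text
clock: 63.65
eef_pos: [562.0, -208.9, 49.3]
ee_rot: [0.001, 1.0, -0.004, 0.002]
contact_force: [0.2, -0.4, 0.6]
finger_gap: 94.1
```

>>> jog_arm(series=[[0,0,0,0,0,0,0],[0,0,0,0,0,0,0],[0,0,0,0,0,0,0],[0,0,0,0,0,0,0],[0,0,0,0,0,0,0],[0,0,0,0,0,0,0],[0,0,0,0,0,0,0],[0,0,0,0,0,0,0],[0,0,0,0,0,0,0]])

```text
clock: 64.55
eef_pos: [560.7, -208.4, 47.3]
ee_rot: [0.0, 1.0, -0.004, 0.001]
contact_force: [-0.5, 0.5, 0.3]
finger_gap: 39.6
```

>>> jog_arm(series=[[0,0,0,-10,0,0,0],[0,0,0,-40,0,0,0],[0,0,0,-45,0,0,0],[0,0,0,-45,0,0,0],[0,0,0,-30,0,0,-0.128],[0,0,0,0,0,0,-0.128],[0,0,0,0,0,0,-0.128],[0,0,0,0,0,0,-0.128],[0,0,0,0,0,0,-0.128],[0,0,0,0,0,0,-0.128],[0,0,0,0,0,0,-0.126],[0,0,0,0,0,0,0]])

```text
clock: 65.75
eef_pos: [560.5, -208.2, 217.9]
ee_rot: [0.001, 0.904, 0.429, 0.001]
contact_force: [-0.0, 0.3, -0.2]
finger_gap: 40.1
```

```bash
python3 -c "
from h import *
plan(477.6,183.2,215,50.77,45)"
```

```text
pos [ 560.5 -208.2  217.9] psi 50.74 tilt [ 0.12 -0.08] F [-0.   0.3 -0.2] gap 40.1 t 65.8
turn [ 0.0024 -0.0003 -0.0004] rows 1 [ 0.0024 -0.0003 -0.0004]
then shift [ 250.8 -311.8    2.9] rows 9 [ 27.87 -34.64   0.33]
```

>>> jog_arm(series=[[0,27.8,-34.6,0,0.0024,0,0],[0,27.8,-34.6,0,0,0,0],[0,27.8,-34.6,0,0,0,0],[0,27.8,-34.6,0,0,0,0],[0,27.8,-34.6,0,0,0,0],[0,27.8,-34.6,0,0,0,0],[0,27.8,-34.6,0,0,0,0],[0,27.8,-34.6,0,0,0,0],[0,27.8,-34.6,0,0,0,0],[0,0,0,0,0,0,0],[0,0,0,0,0,0,0],[0,0,0,0,0,0,0]])

```text
clock: 66.95
eef_pos: [477.9, 181.6, 217.6]
ee_rot: [-0.0, 0.904, 0.428, 0.0]
contact_force: [0.2, -0.2, -0.2]
finger_gap: 39.7
```

```bash
python3 -c "
from h import *
plan(477.6,183.2,140,50.77,45)"
```

```text
pos [477.9 181.6 217.6] psi 50.64 tilt [0.01 0.  ] F [ 0.2 -0.2 -0.2] gap 39.7 t 67.0
turn [ 0.0001 -0.0002 -0.0023] rows 1 [ 0.0001 -0.0002 -0.0023]
then shift [ 1.  -1.2 77.6] rows 2 [ 0.51 -0.62 38.82]
```

>>> jog_arm(series=[[0,1,-1.2,30,0,0,-0.002],[0,0,0,40,0,0,0],[0,0,0,20,0,0,0],[0,0,0,0,0,0,0],[0,0,0,0,0,0,0],[0,0,0,0,0,0,0]], squeeze=60)

```text
clock: 67.55
eef_pos: [479.0, 183.7, 129.5]
ee_rot: [0.0, 0.903, 0.429, 0.002]
contact_force: [-1.1, -0.3, -0.8]
finger_gap: 39.4
```

```bash
python3 -c "
from h import *
plan(477.6,183.2,110,50.77,45);snap('w25');side('s25',(240,400,180,340),3.5)"
```

```text
pos [479.  183.7 129.5] psi 50.79 tilt [0.19 0.05] F [-1.1 -0.3 -0.8] gap 39.4 t 67.5
turn [ 0.002  -0.0028  0.0004] rows 1 [ 0.002  -0.0028  0.0004]
then shift [-1.2 -0.8 19.5] rows 1 [-1.22 -0.75 19.47]
[479.  183.7 129.5] 67.55
```

View pics/w25.png

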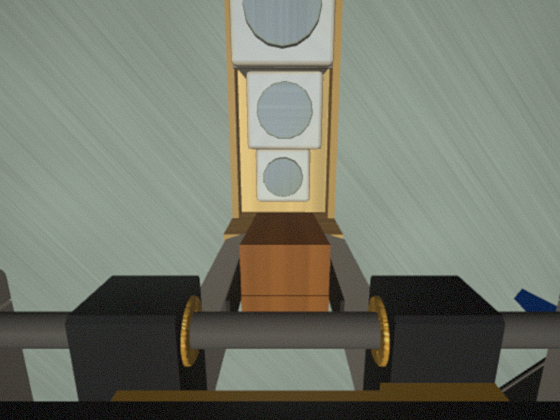

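View pics/s25.png

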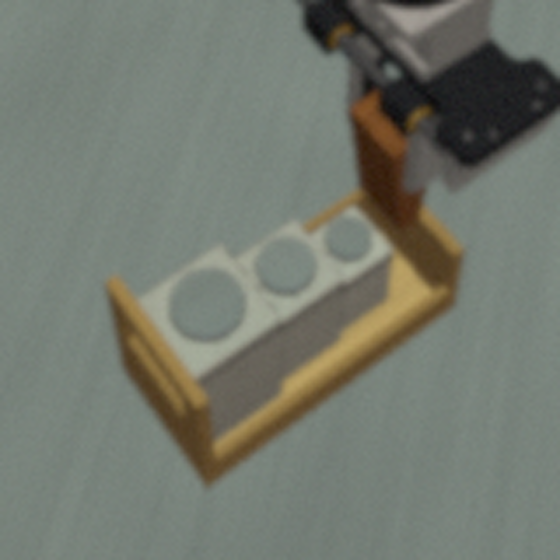

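Run:
```python
from h import *
s=json.load(open('pics/w25.json'));C=cam('wrist',s)
a=np.radians(50.77);E=np.array([[np.cos(a),-np.sin(a)],[np.sin(a),np.cos(a)]])
g=lambda p,z:((ray(C,p,z)[:,:2]-[524.7,240.9])@E).round(1).tolist()
print('foot front',g([(253,213),(314,213)],129.5-41.3),'top front',g([(242,268),(328,268)],129.5-41.3+95),'small back',g([(258,200),(308,200)],76),'low in',g([(228,219),(340,219)],76),'TCP',((np.array(s['eef_pos'])[:2]-[524.7,240.9])@E).round(1))
```

```text
foot front [[-67.3, 21.9], [-67.3, -21.8]] top front [[-66.7, 18.4], [-66.7, -19.8]] small back [[-60.6, 19.1], [-60.6, -18.3]] low in [[-75.4, 42.0], [-75.4, -42.7]] TCP [-73.3  -0.8]
```

>>> jog_arm(series=[[0,-0.8,0,10,0.002,-0.0028,0],[0,0,0,10,0,0,0],[0,0,0,10,0,0,0],[0,0,0,10,0,0,0],[0,0,0,8,0,0,0],[0,0,0,0,0,0,0],[0,0,0,0,0,0,0]])

```text
clock: 68.35
eef_pos: [476.6, 183.4, 79.3]
ee_rot: [-0.001, 0.903, 0.43, -0.002]
contact_force: [0.3, 1.0, -0.2]
finger_gap: 39.6
```

>>> jog_arm(series=[[0,0,0,3,0,0,0],[0,0,0,3,0,0,0],[0,0,0,0,0,0,0]])

```text
clock: 68.65
eef_pos: [476.6, 183.4, 73.2]
ee_rot: [-0.001, 0.903, 0.429, -0.002]
contact_force: [0.7, 0.3, -0.9]
finger_gap: 39.7
```

>>> jog_arm(series=[[0,0,0,3,0,0,0],[0,0,0,2,0,0,0],[0,0,0,0,0,0,0]])

```text
clock: 68.95
eef_pos: [477.0, 183.7, 68.5]
ee_rot: [-0.001, 0.903, 0.429, -0.001]
contact_force: [1.2, 1.7, -2.0]
finger_gap: 39.5
```

>>> jog_arm(series=[[0,0,0,2,0,0,0],[0,0,0,2,0,0,0],[0,0,0,0,0,0,0]])

```text
clock: 69.25
eef_pos: [477.4, 183.8, 64.8]
ee_rot: [-0.0, 0.903, 0.429, -0.001]
contact_force: [2.9, 2.5, -0.2]
finger_gap: 39.7
```

>>> jog_arm(series=[[0,0,0,2,0,0,0],[0,0,0,1,0,0,0],[0,0,0,0,0,0,0]])

```text
clock: 69.55
eef_pos: [477.7, 183.7, 63.5]
ee_rot: [-0.0, 0.903, 0.43, -0.001]
contact_force: [-1.7, 1.7, 13.1]
finger_gap: 39.8
```

>>> jog_arm(series=[[0,0,0,2,0,0,0],[0,0,0,1,0,0,0],[0,0,0,0,0,0,0]])

```text
clock: 69.85
eef_pos: [478.0, 183.5, 62.6]
ee_rot: [-0.0, 0.903, 0.43, -0.001]
contact_force: [-7.9, -0.1, 26.9]
finger_gap: 39.4
```

>>> jog_arm(series=[[0,0,0,-3,0,0,0],[0,0,0,0,0,0,0]])

```text
clock: 70.05
eef_pos: [477.9, 183.5, 62.8]
ee_rot: [-0.0, 0.903, 0.43, -0.0]
contact_force: [0.7, 1.1, 8.1]
finger_gap: 39.5
```

>>> jog_arm(series=[[0.7,0,0,0,0,0,0],[0.7,0,0,0,0,0,0],[0.7,0,0,0,0,0,0],[0.7,0,0,0,0,0,0],[0.7,0,0,0,0,0,0],[0.7,0,0,0,0,0,0],[1,0,0,-20,0,0,0],[1,0,0,-45,0,0,0],[1,0,0,-45,0,0,0],[1,0,0,-45,0,0,0],[1,0,0,-40,0,0,0],[1,0,0,0,0,0,0]])

```text
clock: 71.25
eef_pos: [480.6, 184.1, 263.6]
ee_rot: [0.001, 0.903, 0.43, 0.004]
contact_force: [-0.2, -0.2, -0.2]
finger_gap: 94.1
```

```bash
python3 -c "
from h import *
snap('w26');side('s26',(240,400,180,340),3.5);plan(475,181,240,50.77)
a=cv2.imread('pics/w26.png')[0:260,180:390]
cv2.imwrite('pics/w26c.png',cv2.resize(a,None,fx=2.2,fy=2.2,interpolation=cv2.INTER_CUBIC)[:600])"
```

```text
[480.6 184.1 263.6] 71.25
pos [477.6 183.6 257.2] psi 50.87 tilt [-0.1  -0.02] F [ 0.3  0.  -0.1] gap 94.5 t 71.3
turn [-0.0011  0.0013  0.0018] rows 1 [-0.0011  0.0013  0.0018]
then shift [-3.6 -0.4 17.2] rows 1 [-3.64 -0.42 17.23]
```

View pics/w26c.png

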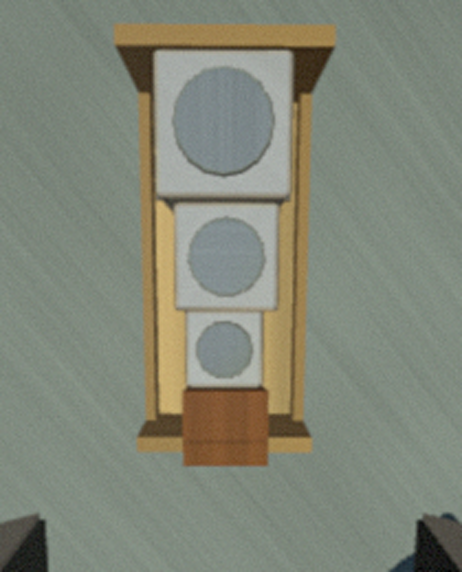

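View pics/s26.png

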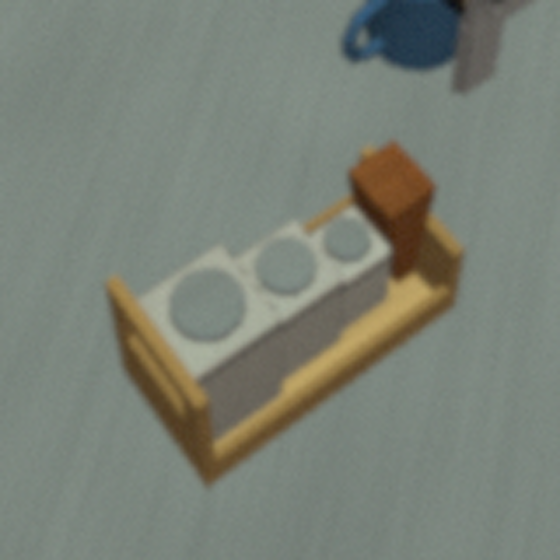

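Run:
```python
from h import *
s=json.load(open('pics/w26.json'));C=cam('wrist',s)
f=lambda p:(np.array(p,float)+.5)/2.2-.5+[180,0]
a=np.radians(50.77);E=np.array([[np.cos(a),-np.sin(a)],[np.sin(a),np.cos(a)]])
for n,z,p in [('board in',116,[(116,47),(334,47)]),('large',113,[(154,50),(294,50),(290,196),(155,196)]),('med',93,[(175,204),(279,204),(277,309),(176,309)]),('small',76,[(187,312),(264,312),(262,387),(188,387)]),('wedge',116,[(183,390),(268,390),(268,465),(184,465)]),('low in',76,[(138,436),(312,436)])]:
    print(n,((ray(C,f(p),z)[:,:2]-[524.7,240.9])@E).round(1).tolist())
```

```text
board in [[86.9, 45.2], [87.2, -45.3]]
large [[86.6, 29.7], [86.8, -28.9], [28.7, -28.5], [28.5, 30.6]]
med [[26.8, 23.2], [27.0, -25.1], [-21.0, -24.9], [-21.1, 23.5]]
small [[-23.4, 19.1], [-23.3, -19.6], [-61.3, -19.0], [-61.4, 19.1]]
wedge [[-56.6, 19.3], [-56.6, -19.8], [-92.3, -20.3], [-92.3, 19.4]]
low in [[-87.2, 45.5], [-87.2, -45.5]]
```

>>> jog_arm(series=[[1,-45,0,0,0,0,0],[1,-45,0,0,0,0,0],[1,0,0,0,0,0,0],[1,0,0,0,0,0,0]])

```text
clock: 71.75
eef_pos: [419.6, 113.4, 255.1]
ee_rot: [-0.001, 0.903, 0.429, -0.003]
contact_force: [0.0, -0.6, 0.1]
finger_gap: 94.0
```

```bash
python3 -c "
from h import *
side('t27',(0,420,0,560),1.4,'top');side('s27',(240,400,180,340),3.5)
a,b=cv2.imread('pics/s26.png').astype(int),cv2.imread('pics/s27.png').astype(int);print('crate diff',abs(a-b)[150:480,100:430].mean())"
```

```text
crate diff 1.4428374655647382
```

View pics/t27.png

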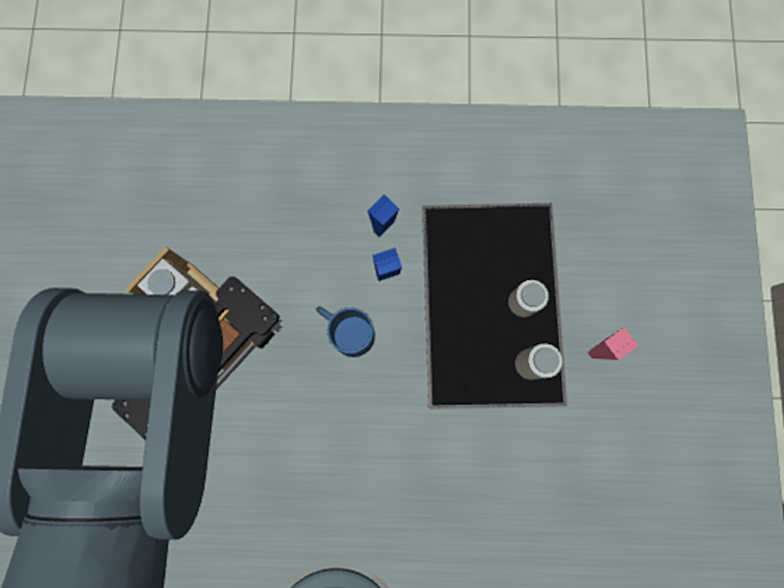

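The jars, mug and look-alikes have not moved, and the packed row is steady. I'm handing in the job.

```bash
python3 -c "
from bench import *
print(close_job())"
```

```text
the job is handed in; nothing more can be done
None
```

The three square tins stand upright in the crate in the order large, medium, small from the high end. The wooden wedge is jammed thin end down against the low end. The job was handed in at about 72 s, with the gripper open and clear.

**Last checks:**
- **Tins:** the large tin measures within about 1 mm of the high end board. The three tins are in contact and centred to about 1 mm across the crate.
- **Wedge:** it stands upright in the middle of the gap (x = -74.5) and took about 27 N on the last push. Its foot sits about 13 mm above the crate floor, against the nominal 16 mm, which suggests it took up about half a millimetre of slack.
- **Everything else:** two side views taken half a second apart showed the row unmoved. The jars, mug and look-alikes are where they started.

**What went wrong or disagreed:**
- **Fingertips:** in the pictures, the fingertips stand about 15 mm behind the reported TCP, not 17 mm ahead as stated.
- **Medium tin:** before I noticed this I gripped the medium tin by its top edge only, and it fell over in the crate. I stood it up again and re-placed it with the corrected offset, and it is upright in the final pictures.
- **Large tin:** it first sat about 2.5 mm short of the board. Pushing the medium tin against it closed that gap.

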